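# Bring the milled block out from behind parked things to the inspection nest

## Task

The milled aluminium block at the right-hand end of the grey parking plate is wanted in the inspection nest, but the spray can and the vee block stand close before it in the row. Stand both of them on the plywood board first, then lay the milled block flat in the nest between its four corner stops, and only then put the spray can and the vee block back on the parking plate, each exactly where it stood and the vee block turned as it was. Keep the can and the vee block upright throughout, and leave the oil bottle, the corner bracket and the tape roll alone.

Things in the scene. Friction and masses are not known exactly. Their poses are not given: they have to be found in the camera images.
- tray: Grey steel parking plate, fixed, 250 (its x) x 100 (its y) mm, standing surface at 4 mm, 3 mm wide lips 6 mm high along its long edges. Origin at the centre of its underside, z up; its x runs along it to the robot's right. The milled block stands near the right-hand end (x = 67 mm), the other two at about x = 0 and x = -75 mm; which has which place differs from start to start.
- nest: Inspection nest, fixed: aluminium base 100 (x) x 120 (y) x 6 mm with four dark steel corner stops that rise 8 mm above the base and enclose a pocket of 61 (x) x 86 (y) mm. The sides are open between the corners (about 58 mm along y, 33 mm along x), so fingers fit there. Origin at the centre of the base's underside, pocket centred on it, pocket floor at 6 mm. The milled block lies in it with its 70 mm length along the nest's y, either way round.
- board: Plywood board, fixed, the side area: 100 (x) x 160 (y) x 9 mm, flat top at 9 mm. Origin at the centre of its underside. There is room for both the can and the vee block, some 85 mm apart along its y.
- spray_can: White aerosol can, upright, 0.38 kg: body 65 mm in diameter up to 160 mm, shoulder and cap 57 mm in diameter from there to its top at 215 mm; graspable by the cap from above. Origin at the centre of its underside, z up. It stands close (about 12 mm) to its neighbour in the row and towers over it, so a gripper does not fit over the neighbour while the can is there.
- vee_block: Ground steel vee block, 50 (its x) x 60 (its y) x 42 mm high, 0.6 kg, with an open V groove on top; parked with its y about along the plate's x. Grasp across the 50 mm sides (fingers either side along its x). Origin at the centre of its underside, z up. Solid to the gripper up to 42 mm.
- machined_block: Milled aluminium block with holes in its top, 45 (its x) x 70 (its y) x 32 mm high, 0.28 kg; the thing to fetch. Parked with its x about along the plate's x. Grasp across the 45 mm sides, for which the neighbour before it in the row, 10 to 15 mm away, must be gone. Origin at the centre of its underside, z up.
- oil_bottle: Small white oil bottle with a red nozzle, 45 mm in diameter, 138 mm high, standing near the work; a bystander, to be left alone. Origin at the centre of its underside.
- corner_bracket: Grey die-cast corner bracket, 42 x 42 x 42 mm; a bystander, to be left alone. Origin at the centre of its underside.
- tape_black: Roll of black tape lying flat, 68 mm in diameter, 19 mm high; a bystander, to be left alone. Origin at the centre of its underside.

How it is judged:
By the outcome, as a careful person would: the job done as asked, in the order asked, and still so for the second after the job is handed in, with the robot touching nothing.
It also fails if it takes over 136 s, if anything falls off the work surface, if the arm or the gripper's body presses on something with over 40 N, if the wrist force passes 120 N, or if a joint passes its speed limit or range.

## Robot

A 6-joint arm with a two-finger parallel gripper is mounted at the origin on a cart in front of the work surface, level with it; the furniture and walls round the work are solid. World frame = base frame: x ahead of the robot, y to its left, z up, the work surface at z = 0. Lengths are in m, angles in rad, forces in N, time in s.
With the tool pointing down it reaches from about 0.375 to 0.9 m from the base axis. Payload 3.1 kg.
Tool frame: the origin (TCP) lies where the fingers leave the gripper's body, on its centre line; the fingertips stand 73 mm ahead of it and the grasp point (between the pads) lies 54 mm ahead of it; z points along the fingers, y is the line along which they close (so a half turn about z gives the same grasp; the last joint's range is limited). The gripper opens to 85 mm and grips with 20 to 120 N. Pads are 22 mm wide; open, the fingers measure 114 mm over their backs; the gripper's body (76 mm by 85 mm) begins 54 mm behind the grasp point. The pads swing forward as they close: fully open they stand 13 mm farther back than shut.
Start: joints at [0.949, 0.527, 1.433, -0, 1.181, -0.178], TCP at [0.268, 0.564, 0.304] pointing down, gripper open.
Joint ranges: [-3.08, 3.08], [-0.75, 2.2], [0.22, 2.44], [-1.43, 4.57], [0, 2.65], [-2.85, 2.85]. Speed limits (rad/s): [2.79, 2.79, 3.14, 3.14, 3.14, 3.14].

## Interface

Orientations are given as a unit quaternion [x, y, z, w].
In Python, from station import manip gives the robot as it stands.
- The arm moves only by the shell command python3 -m crank 'ROWS' [FORCE]. ROWS is JSON, a list of rows, each an object with "dp": the shift along the tool's x, y, z normalised to -1 to 1, where 1 is 50 cm, a list of three; "delta_rot": the turn, a rotation vector about the tool's x, y, z normalised to -1 to 1, where 1 is 2 pi rad, a list of three; "fingers": the opening, from -1 (shut) to 1 (fully open). A call has 1 to 12 rows; each row shifts and turns the commanded pose from where the row before left it, along the tool's axes as they then stand; what a row does not reach is not made up. A row lasts 1/12 s, in which the tool goes at most 41.7 mm and 7.16 degrees, less where a joint would pass 70% of its speed; a pose out of reach is approached as far as the arm can. A call with a number of a shift or a turn outside -1 to 1 is refused whole. A call with a gripper value outside its range is refused whole. The fingers move at their own pace and stop on an object; FORCE is the grip in N (left out, the last holds). Time passes only in rows, so rows that do not move let the fingers close. It gives the time, the measured TCP pose, the force, the opening and the grip force at its end, in the units of the state.
- manip.sense(): the state, without advancing time (a new reading comes with each control period).
- manip.snapshot(name): name is "side" or "top"; returns (picture, depth): 420x560x3 uint8, red, green, blue; 420x560 float32, m along the optical axis (not along the pixel's ray), 0 where there is no reading.
- manip.camera_model(name): a dict with "fx", "fy", "cx", "cy" (pixels), "origin" and "attitude" of the camera in the world. Camera axes: x right, y up, looking along -z (the intrinsics and any distortion apply to the point x, -y, -z); pixel columns grow to the right and rows downward; lengths in m; the calibration is good to about 2 mm. A picture is of the moment at which its call begins. camera_model takes no time and is no camera call.
- manip.sign_off(): hands the job in; it is judged then, once.
The state is a dict: "t": time; "q": joint angles; "qd": joint speeds; "tau": joint torques, N m; "tcp_pos": TCP position; "tool_rot": TCP orientation; "force": force on the tool from outside, world axes, zero at the start; "ft_torque": the same for the moment, N m; "finger_gap": opening from 0.0 (shut) to 1.0 (fully open); "gripper_force": force on a finger pad.
Only numpy, scipy, OpenCV 4.12 (cv2) and the standard library are available. Lean on these libraries where they do the work, as an engineer would, in place of code of your own. Each camera call takes 0.05 s, during which the arm holds its last target. There are 200 camera calls.

## Working session

There is one attempt and no reset: what is moved stays moved. The work goes in short steps, Python scripts to look and compute and a shell command to move; the robot and the scene stay as the last step left them, time stands still between calls to the robot, and variables do not carry over. Pictures are saved under pics/ and viewed, at most 14 in all, crops included, and the job is handed in when it is done.

```bash
ls; mkdir -p pics; python3 - <<'E'
from station import manip
import cv2,numpy as np
for n in("top","side"):
    im,d=manip.snapshot(n); cv2.imwrite(f"pics/{n}0.png",im[:,:,::-1]); np.save(f"pics/{n}0.npy",d)
    print(manip.camera_model(n))
s=manip.sense(); print(s)
E
```

```text
pics
{'fx': 386.218282737107, 'fy': 386.218282737107, 'cx': 275.91391369294735, 'cy': 204.8041104369909, 'origin': array([0.11038231, 0.0774371 , 1.09840577]), 'attitude': array([-0.11967228,  0.18954408,  0.81961889, -0.52723473])}
{'fx': 415.93167657494047, 'fy': 415.93167657494047, 'cx': 284.749915436477, 'cy': 208.76202284599046, 'origin': array([ 1.48597555, -0.45852341,  0.71707426]), 'attitude': array([0.3802088 , 0.27117249, 0.52350694, 0.71263401])}
{'t': 0.1, 'q': array([ 9.48519213e-01,  5.28407864e-01,  1.43379271e+00,  9.80293019e-07,
        1.18143132e+00, -1.78505824e-01]), 'qd': array([ 0.0011253 , -0.00107386, -0.00328915,  0.00017708,  0.0003357 ,
        0.00041099]), 'tau': array([ 2.69422526e-04, -4.43306172e+01, -1.78586662e+01, -2.26282750e-04,
        3.88199420e-03, -8.34344604e-06]), 'tcp_pos': array([0.26801274, 0.56404563, 0.30300415]), 'tool_rot': array([ 2.20069497e-01,  9.75483663e-01, -9.38800454e-04, -3.97843941e-04]), 'force': array([-0.36385668, -0.47954593,  0.49373814]), 'ft_torque': array([ 0.04878043, -0.01441647,  0.01352755]), 'gripper_force': 0.0, 'finger_gap': 0.9992767139949525}
```

View pics/top0.png

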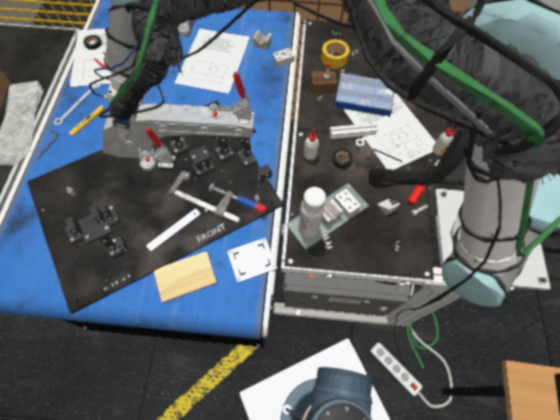

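View pics/side0.png

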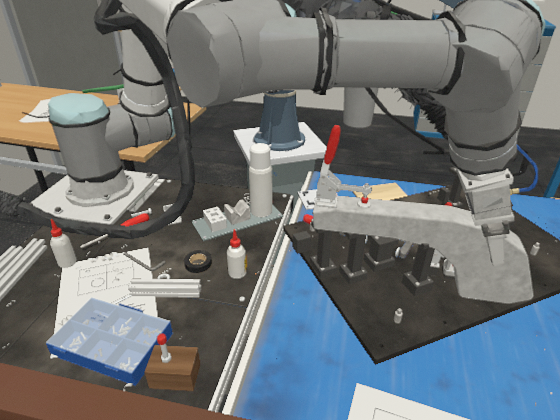

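The top view shows the can at (314,200), the vee block next to it at about (328,208), the milled block at (347,198), the nest at (251,260) and the board at (185,276). The side view shows the row milled, vee, can at (215..262,215). Next I'll build rectified views in the world frame.

```bash
cat > h.py <<'E'
import numpy as np,cv2
from scipy.spatial.transform import Rotation as R
from station import manip
def cloud(n,im=None,d=None):
    if d is None: im,d=manip.snapshot(n)
    c=manip.camera_model(n); v,u=np.mgrid[:d.shape[0],:d.shape[1]]
    p=np.stack([(u-c['cx'])/c['fx']*d,-(v-c['cy'])/c['fy']*d,-d],-1)
    return im,d,R.from_quat(c['attitude']).apply(p.reshape(-1,3)).reshape(p.shape)+c['origin']
def proj(n,P):
    c=manip.camera_model(n); q=R.from_quat(c['attitude']).inv().apply(np.atleast_2d(P)-c['origin'])
    return np.stack([c['cx']-c['fx']*q[:,0]/q[:,2],c['cy']+c['fy']*q[:,1]/q[:,2]],-1)
def ortho(n,im,z,x0,x1,y0,y1,s=0.001):
    """plane z rectified: row 0 = x1 (ahead up), col 0 = y1 (left)"""
    X,Y=np.meshgrid(np.arange(x1,x0,-s),np.arange(y1,y0,-s),indexing='ij')
    m=proj(n,np.stack([X,Y,0*X+z],-1).reshape(-1,3)).reshape(X.shape+(2,)).astype(np.float32)
    return cv2.remap(im,m[...,0],m[...,1],cv2.INTER_CUBIC)
E
python3 - <<'E'
from h import *
im=cv2.imread('pics/top0.png');d=np.load('pics/top0.npy')
_,_,P=cloud('top',im,d)
for n,(u,v) in dict(can=(314,192),vee=(330,207),mill=(347,198),nest=(251,260),board=(185,276),tray=(305,235),bottle=(311,135),tape=(342,157),brk=(388,205),tbl=(400,240)).items(): print(n,P[v,u].round(4))
im2=cv2.imread('pics/side0.png');d2=np.load('pics/side0.npy')
_,_,Q=cloud('side',im2,d2)
for n,(u,v) in dict(can=(260,148),vee=(236,207),mill=(213,214),tray=(205,228)).items(): print(n,Q[v,u].round(4))
E
```

```text
can [ 0.4891 -0.2065  0.2218]
vee [ 0.5028 -0.2873  0.0369]
mill [ 0.5116 -0.3532  0.0279]
nest [ 0.4578 -0.0051  0.0053]
board [0.4905 0.1863 0.0109]
tray [ 0.4586 -0.1818  0.0177]
bottle [ 0.7211 -0.326   0.109 ]
tape [ 0.6665 -0.4264 -0.0036]
brk [ 0.4449 -0.4678  0.0055]
tbl [ 0.3308 -0.4419 -0.0017]
can [ 0.4932 -0.2051  0.2173]
vee [ 0.4774 -0.2782  0.0284]
mill [ 0.4938 -0.349   0.0286]
tray [ 0.5185 -0.3783  0.0025]
```

```bash
python3 - <<'E'
from h import *
im=cv2.imread('pics/top0.png');im2=cv2.imread('pics/side0.png')
s=.0008
def g(a,x1,y1):
    for k in range(0,a.shape[0],25): cv2.putText(a,'%.2f'%(x1-k*s),(0,k+4),0,.3,(0,255,255),1);a[k,::4]=(0,255,255)
    for k in range(0,a.shape[1],50): cv2.putText(a,'%.2f'%(y1-k*s),(k,8),0,.3,(0,255,0),1);a[::4,k]=(0,255,0)
    return a
A=g(ortho('top',im,.036,.40,.60,-.42,-.14,s),.60,-.14)
B=g(ortho('side',im2,.036,.40,.60,-.42,-.14,s),.60,-.14)
C=g(ortho('top',im,.009,.38,.60,-.28+.2,.28,s),.60,.28)
top=np.hstack([A,B]);C=np.pad(C,((0,0),(0,max(0,top.shape[1]-C.shape[1])),(0,0)))
print(top.shape,C.shape)
cv2.imwrite('pics/r0.png',np.vstack([top,C[:, :top.shape[1]]]))
E
```

```text
(250, 700, 3) (275, 700, 3)
```

View pics/r0.png

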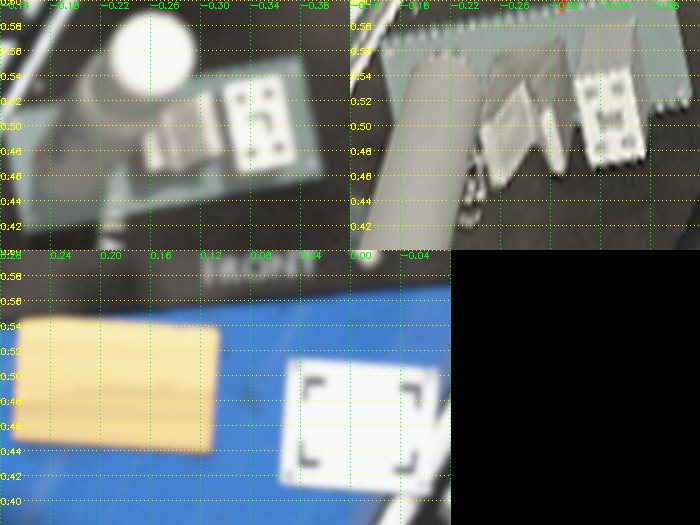

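The rectified panels show the milled top at about (0.502,-0.343), the can cap, the vee ridges around (0.50,-0.28), the nest at about (0.46,-0.005) and the board at about (0.495,0.19). The tray is yawed a little. Next I'll fit these numerically.

```bash
python3 - <<'E'
from h import *
ims={'top':cv2.imread('pics/top0.png'),'side':cv2.imread('pics/side0.png')}
s=.0005
def fit(n,z,x0,x1,y0,y1,f,name):
    a=ortho(n,ims[n],z,x0,x1,y0,y1,s); m=f(a.astype(int),cv2.cvtColor(a,cv2.COLOR_BGR2HSV).astype(int)).astype(np.uint8)
    m=cv2.morphologyEx(m,cv2.MORPH_CLOSE,np.ones((15,15)))
    c=max(cv2.findContours(m,0,2)[0],key=cv2.contourArea)
    r=cv2.minAreaRect(cv2.convexHull(c)); (u,v),(w,h),t=r
    print(name,n,'ctr',round(x1-v*s,4),round(y1-u*s,4),'size mm',round(w*s*1e3,1),round(h*s*1e3,1),'ang',round(t,1),[ (round(x1-q*s,4),round(y1-p*s,4)) for p,q in cv2.boxPoints(r)])
br=lambda t:(lambda a,h:a.min(2)>t)
fit('top',.036,.45,.56,-.385,-.312,br(165),'mill')
fit('side',.036,.45,.56,-.385,-.312,br(165),'mill')
fit('top',.009,.42,.58,.08,.30,lambda a,h:(h[...,0]<30)&(h[...,1]>60)&(h[...,2]>120),'board')
fit('top',.006,.38,.53,-.055,.08,br(170),'nest')
fit('top',.219,.40,.56,-.26,-.14,br(190),'cap')
fit('side',.219,.40,.56,-.26,-.14,br(190),'cap')
for n in ims:
    _,_,P=cloud(n,ims[n],np.load(f'pics/{n}0.npy'))
    k=(abs(P[...,0]-.49)<.06)&(abs(P[...,1]+.207)<.05)&(P[...,2]>.205); p=P[k]; print(n,'cap top',len(p),p.mean(0),p.min(0),p.max(0))
E
```

```text
mill top ctr 0.5013 -0.3414 size mm 76.4 65.8 ang 81.0 [(np.float32(0.534), np.float32(-0.3029)), (np.float32(0.5442), np.float32(-0.3679)), (np.float32(0.4687), np.float32(-0.3798)), (np.float32(0.4584), np.float32(-0.3148))]
mill side ctr 0.5081 -0.3469 size mm 76.1 47.3 ang 79.2 [(np.float32(0.541), np.float32(-0.3165)), (np.float32(0.5499), np.float32(-0.363)), (np.float32(0.4751), np.float32(-0.3773)), (np.float32(0.4663), np.float32(-0.3308))]
board top ctr 0.4945 0.1884 size mm 158.3 102.3 ang 3.6 [(np.float32(0.4484), np.float32(0.2706)), (np.float32(0.5505), np.float32(0.2641)), (np.float32(0.5405), np.float32(0.1061)), (np.float32(0.4384), np.float32(0.1126))]
nest top ctr 0.4465 -0.0015 size mm 112.6 130.1 ang 3.6 [(np.float32(0.3851), np.float32(0.0587)), (np.float32(0.5149), np.float32(0.0506)), (np.float32(0.5079), np.float32(-0.0617)), (np.float32(0.3781), np.float32(-0.0536))]
cap top ctr 0.4795 -0.2033 size mm 52.0 52.5 ang 90.0 [(np.float32(0.5055), np.float32(-0.177)), (np.float32(0.5055), np.float32(-0.2295)), (np.float32(0.4535), np.float32(-0.2295)), (np.float32(0.4535), np.float32(-0.177))]
cap side ctr 0.48 -0.1955 size mm 160.0 111.0 ang 90.0 [(np.float32(0.56), np.float32(-0.14)), (np.float32(0.56), np.float32(-0.251)), (np.float32(0.4), np.float32(-0.251)), (np.float32(0.4), np.float32(-0.14))]
top cap top 1355 [ 0.469332   -0.20333315  0.61544191] [ 0.43002485 -0.23147812  0.2050606 ] [ 0.54921071 -0.17602245  0.79916425]
side cap top 205 [ 0.49231757 -0.20659655  0.21465044] [ 0.46154447 -0.23199581  0.20543024] [ 0.51304568 -0.17966022  0.21966715]
```

```bash
cat >> h.py <<'E'
def box(x,y,z0,h,lx,ly,a):
    c,s=np.cos(a),np.sin(a); q=np.array([[i*lx/2,j*ly/2] for i,j in((1,1),(-1,1),(-1,-1),(1,-1))])
    q=q@np.array([[c,s],[-s,c]])+[x,y]
    return [np.c_[q,np.full(4,z0+t)] for t in(0,h)]
def ring(x,y,z,r):
    t=np.linspace(0,2*np.pi,41)[:-1]; return np.c_[x+r*np.cos(t),y+r*np.sin(t),0*t+z]
def overlay(n,im,loops,roi,k):
    u0,v0,u1,v1=roi; a=cv2.resize(im[v0:v1,u0:u1],None,fx=k,fy=k,interpolation=cv2.INTER_CUBIC)
    for L,col in loops:
        p=((proj(n,L)-[u0,v0]+.5)*k*16).round().astype(np.int32)
        cv2.polylines(a,[p],True,col,1,cv2.LINE_AA,4)
    return a
E
cat > ov.py <<'E'
from h import *
import sys
def show(ims,loops,out,rois=dict(top=(283,172,373,252),side=(185,135,285,245)),k=4):
    A=[overlay(n,ims[n],loops,rois[n],k) for n in ims]
    H=max(a.shape[0] for a in A)
    cv2.imwrite(out,np.hstack([np.pad(a,((0,H-a.shape[0]),(0,0),(0,0))) for a in A]))
E
python3 - <<'E'
from ov import *
ims={'top':cv2.imread('pics/top0.png'),'side':cv2.imread('pics/side0.png')}
a=np.arctan2(-.988,.156); C=np.array([.4935,-.278]); ex=np.array([np.cos(a),np.sin(a)])
M=C+.067*ex; K=C-.075*ex
L=[(l,(0,0,255)) for l in box(*M,.004,.032,.045,.070,a)]+[(l,(0,255,0)) for l in box(*C,.004,.042,.060,.050,a)]
L+=[(l,(255,0,255)) for l in box(*C,.004,0,.25,.1,a)[:1]]+[(ring(*K,z,r),(255,255,0)) for z,r in((.004,.0325),(.164,.0325),(.219,.0285))]
print(a,M,K,C); show(ims,L,'pics/ov0.png')
E
```

```text
-1.4141944498128813 [ 0.50394949 -0.34418012] [ 0.48180281 -0.20391778] [ 0.4935 -0.278 ]
```

View pics/ov0.png

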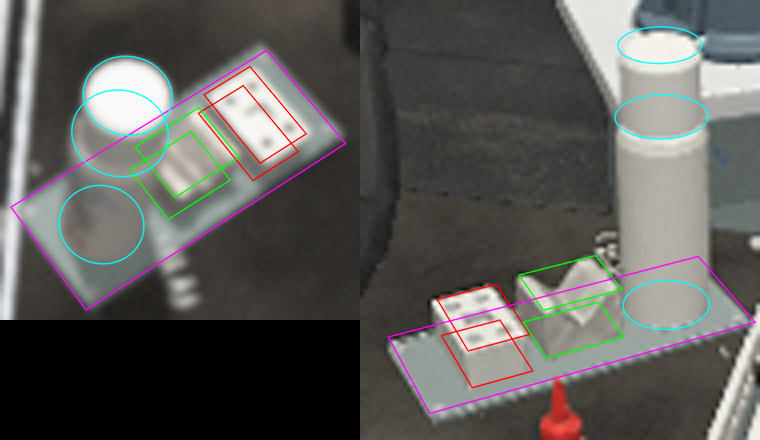

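The overlay matches both views to about 1 px (roughly 2 mm), with the order can, vee, milled. Now moving: turn the tool first, then go over the can.

```bash
cat > need.py <<'E'
# usage: need.py x y z yaw_of_tool_y_deg -> shift in tool axes (units of 0.5 m) and turn about tool z (units of 2pi)
import sys; from h import *
x,y,z,w=map(float,sys.argv[1:5]); s=manip.sense(); r=R.from_quat(s['tool_rot']); yv=r.apply([0,1,0]); w0=np.degrees(np.arctan2(yv[1],yv[0]))
dw=(w0-w+180)%360-180
print('t',round(s['t'],2),'tcp',s['tcp_pos'].round(4),'yaw',w0.round(2),'tilt',np.degrees(np.arccos(-r.apply([0,0,1])[2])).round(2),'q',s['q'].round(2),'F',s['force'].round(1),'gap',round(s['finger_gap'],3),round(s['gripper_force'],1))
print('world d',(np.array([x,y,z])-s['tcp_pos']).round(4),'tool dp',(r.inv().apply(np.array([x,y,z])-s['tcp_pos'])/.5).round(4),'turn z',round(dw/360,4),'deg',dw.round(2))
E
python3 -m crank '[{"dp":[0,0,-0.02],"delta_rot":[0,0,0.0193],"fingers":1},{"dp":[0,0,-0.02],"delta_rot":[0,0,0.0193],"fingers":1},{"dp":[0,0,-0.02],"delta_rot":[0,0,0.0193],"fingers":1},{"dp":[0,0,-0.02],"delta_rot":[0,0,0.0193],"fingers":1},{"dp":[0,0,-0.02],"delta_rot":[0,0,0.0193],"fingers":1},{"dp":[0,0,0],"delta_rot":[0,0,0.0193],"fingers":1},{"dp":[0,0,0],"delta_rot":[0,0,0.0193],"fingers":1},{"dp":[0,0,0],"delta_rot":[0,0,0.0193],"fingers":1},{"dp":[0,0,0],"delta_rot":[0,0,0],"fingers":1}]' 60
python3 need.py .4818 -.2039 .35 9
```

```text
t: 0.85
tcp_pos: [0.2681, 0.5642, 0.3534]
tool_rot: [0.65, 0.76, -0.001, 0.0]
force: [1.5, -0.3, -0.3]
finger_gap: 0.995
gripper_force: 0.0
t 0.85 tcp [0.2681 0.5642 0.3534] yaw 8.88 tilt 0.07 q [ 0.95  0.48  1.37 -0.    1.29  0.79] F [ 1.5 -0.3 -0.3] gap 0.995 0.0
world d [ 0.2137 -0.7681 -0.0034] tool dp [-1.5837  0.1852  0.008 ] turn z -0.0003 deg -0.12
```

```bash
python3 -m crank '[{"dp":[-0.05,0.006,0],"delta_rot":[0,0,0],"fingers":1},{"dp":[-0.066,0.008,0],"delta_rot":[0,0,0],"fingers":1},{"dp":[-0.066,0.008,0],"delta_rot":[0,0,0],"fingers":1},{"dp":[-0.066,0.008,0],"delta_rot":[0,0,0],"fingers":1},{"dp":[-0.066,0.008,0],"delta_rot":[0,0,0],"fingers":1},{"dp":[-0.066,0.008,0],"delta_rot":[0,0,0],"fingers":1},{"dp":[-0.066,0.008,0],"delta_rot":[0,0,0],"fingers":1},{"dp":[-0.066,0.008,0],"delta_rot":[0,0,0],"fingers":1},{"dp":[-0.066,0.008,0],"delta_rot":[0,0,0],"fingers":1},{"dp":[-0.066,0.008,0],"delta_rot":[0,0,0],"fingers":1},{"dp":[-0.066,0.008,0],"delta_rot":[0,0,0],"fingers":1},{"dp":[-0.066,0.008,0],"delta_rot":[0,0,0],"fingers":1}]' 
python3 -m crank '[{"dp":[-0.066,0.008,0],"delta_rot":[0,0,0],"fingers":1},{"dp":[-0.066,0.008,0],"delta_rot":[0,0,0],"fingers":1},{"dp":[-0.066,0.008,0],"delta_rot":[0,0,0],"fingers":1},{"dp":[-0.066,0.008,0],"delta_rot":[0,0,0],"fingers":1},{"dp":[-0.066,0.008,0],"delta_rot":[0,0,0],"fingers":1},{"dp":[-0.066,0.008,0],"delta_rot":[0,0,0],"fingers":1},{"dp":[-0.066,0.008,0],"delta_rot":[0,0,0],"fingers":1},{"dp":[-0.066,0.008,0],"delta_rot":[0,0,0],"fingers":1},{"dp":[-0.066,0.008,0],"delta_rot":[0,0,0],"fingers":1},{"dp":[-0.066,0.008,0],"delta_rot":[0,0,0],"fingers":1},{"dp":[-0.066,0.007,0],"delta_rot":[0,0,0],"fingers":1},{"dp":[0,0,0],"delta_rot":[0,0,0],"fingers":1}]' 
python3 need.py .4818 -.2039 .35 9
```

```text
t: 1.85
tcp_pos: [0.3753, 0.187, 0.3539]
tool_rot: [0.648, 0.762, -0.0, -0.0]
force: [0.4, 0.3, -0.1]
finger_gap: 0.998
gripper_force: 0.0
t: 2.85
tcp_pos: [0.4772, -0.169, 0.3539]
tool_rot: [0.65, 0.76, -0.001, 0.003]
force: [0.2, 0.6, 0.0]
finger_gap: 1.002
gripper_force: 0.0
t 2.85 tcp [ 0.4772 -0.169   0.3539] yaw 8.92 tilt 0.31 q [-0.56  0.3   1.66 -0.    1.17 -0.72] F [0.2 0.6 0. ] gap 1.002 0.0
world d [ 0.0046 -0.0349 -0.0039] tool dp [-0.0703 -0.0018  0.0082] turn z -0.0002 deg -0.08
```

```bash
python3 -m crank '[{"dp":[-0.035,-0.001,0.02],"delta_rot":[0,0,0],"fingers":1},{"dp":[-0.035,-0.001,0.03],"delta_rot":[0,0,0],"fingers":1},{"dp":[0,0,0.04],"delta_rot":[0,0,0],"fingers":1},{"dp":[0,0,0.04],"delta_rot":[0,0,0],"fingers":1},{"dp":[0,0,0.04],"delta_rot":[0,0,0],"fingers":1},{"dp":[0,0,0.03],"delta_rot":[0,0,0],"fingers":1},{"dp":[0,0,0.02],"delta_rot":[0,0,0],"fingers":1},{"dp":[0,0,0],"delta_rot":[0,0,0],"fingers":1},{"dp":[0,0,0],"delta_rot":[0,0,0],"fingers":1}]' 
python3 need.py .4818 -.2039 .241 9
python3 - <<'E'
from ov import *
ims={}
for n in('top','side'):
    ims[n]=manip.snapshot(n)[0][:,:,::-1].copy(); cv2.imwrite(f'pics/{n}1.png',ims[n])
K=(.4818,-.2039)
show(ims,[(ring(*K,.219,.0285),(255,255,0))],'pics/ov1.png',k=4)
E
```

```text
t: 3.6
tcp_pos: [0.4795, -0.1977, 0.2437]
tool_rot: [0.649, 0.761, -0.0, -0.0]
force: [-0.6, -0.3, 1.2]
finger_gap: 1.002
gripper_force: 0.0
t 3.6 tcp [ 0.4795 -0.1977  0.2437] yaw 9.07 tilt 0.06 q [-0.61  0.47  1.76  0.    0.91 -0.77] F [-0.6 -0.3  1.2] gap 1.002 0.0
world d [ 0.0023 -0.0062 -0.0027] tool dp [-0.0131  0.0026  0.0054] turn z 0.0002 deg 0.07
```

View pics/ov1.png

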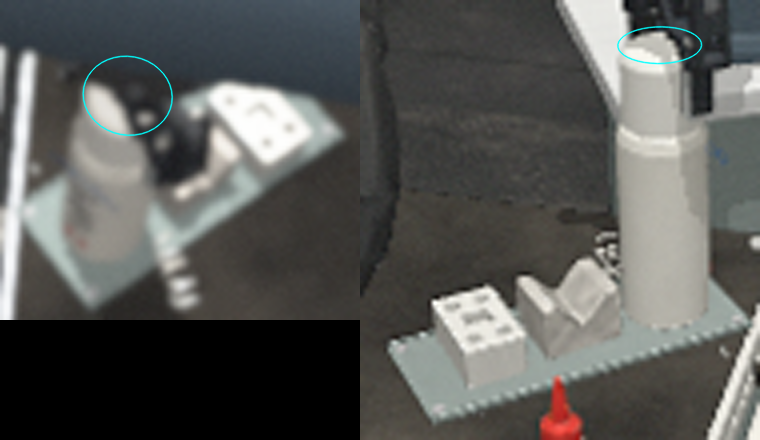

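The fingers stand on either side of the cap and the can is undisturbed. I'll correct 6 mm and close.

```bash
python3 -m crank '[{"dp":[-0.013,0.0026,0.005],"delta_rot":[0,0,0],"fingers":1},{"dp":[0,0,0],"delta_rot":[0,0,0],"fingers":1},{"dp":[0,0,0],"delta_rot":[0,0,0],"fingers":0.5},{"dp":[0,0,0],"delta_rot":[0,0,0],"fingers":-1},{"dp":[0,0,0],"delta_rot":[0,0,0],"fingers":-1},{"dp":[0,0,0],"delta_rot":[0,0,0],"fingers":-1},{"dp":[0,0,0],"delta_rot":[0,0,0],"fingers":-1},{"dp":[0,0,0],"delta_rot":[0,0,0],"fingers":-1},{"dp":[0,0,0],"delta_rot":[0,0,0],"fingers":-1},{"dp":[0,0,0],"delta_rot":[0,0,0],"fingers":-1},{"dp":[0,0,0],"delta_rot":[0,0,0],"fingers":-1}]' 60
python3 need.py .4818 -.2039 .241 9
```

```text
t: 4.62
tcp_pos: [0.482, -0.2044, 0.242]
tool_rot: [0.649, 0.76, -0.0, 0.001]
force: [-1.4, -0.8, 5.3]
finger_gap: 0.655
gripper_force: 64.2
t 4.62 tcp [ 0.482  -0.2044  0.242 ] yaw 9.0 tilt 0.06 q [-0.61  0.48  1.75 -0.    0.91 -0.77] F [-1.4 -0.8  5.3] gap 0.655 64.2
world d [-0.0002  0.0005 -0.001 ] tool dp [ 0.001  -0.0002  0.002 ] turn z -0.0 deg -0.0
```

```bash
python3 -m crank '[{"dp":[0,0,-0.008],"delta_rot":[0,0,0],"fingers":-1},{"dp":[0,0,-0.015],"delta_rot":[0,0,0],"fingers":-1},{"dp":[0,0,-0.025],"delta_rot":[0,0,0],"fingers":-1},{"dp":[0,0,-0.03],"delta_rot":[0,0,0],"fingers":-1},{"dp":[0,0,-0.03],"delta_rot":[0,0,0],"fingers":-1},{"dp":[0,0,-0.025],"delta_rot":[0,0,0],"fingers":-1},{"dp":[0,0,-0.015],"delta_rot":[0,0,0],"fingers":-1},{"dp":[0,0,-0.006],"delta_rot":[0,0,0],"fingers":-1},{"dp":[0,0,0],"delta_rot":[0,0,0],"fingers":-1},{"dp":[0,0,0],"delta_rot":[0,0,0],"fingers":-1}]' 
python3 need.py .4973 .2323 .32 9
python3 - <<'E'
from ov import *
ims={}
for n in('top','side'):
    ims[n]=manip.snapshot(n)[0][:,:,::-1].copy(); cv2.imwrite(f'pics/{n}2.png',ims[n])
show(ims,[],'pics/ov2.png',rois=dict(top=(200,130,380,300),side=(160,60,350,260)),k=2)
E
```

```text
t: 5.45
tcp_pos: [0.4814, -0.2038, 0.3178]
tool_rot: [0.65, 0.76, -0.0, -0.001]
force: [-0.3, -0.3, -4.4]
finger_gap: 0.652
gripper_force: 64.6
t 5.45 tcp [ 0.4814 -0.2038  0.3178] yaw 8.99 tilt 0.09 q [-0.61  0.37  1.67  0.    1.1  -0.77] F [-0.3 -0.3 -4.4] gap 0.652 64.6
world d [0.0159 0.4361 0.0022] tool dp [ 0.8565  0.1677 -0.0037] turn z -0.0 deg -0.01
```

View pics/ov2.png

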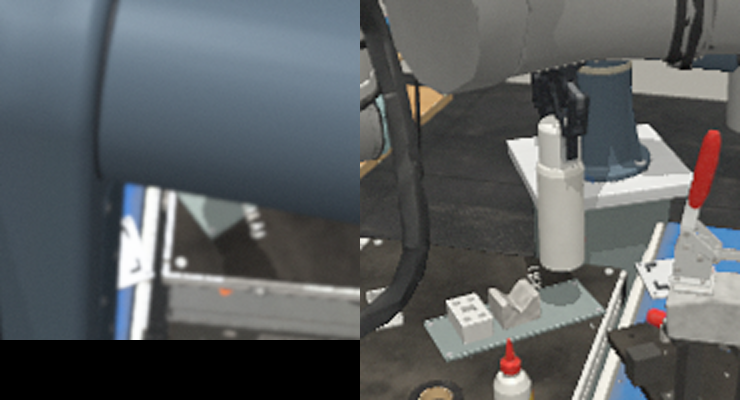

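The can is lifted and upright over the plate. Before carrying it across I'll check that the path is clear.

```bash
python3 - <<'E'
from h import *
for n in('top','side'):
    _,_,P=cloud(n,None,np.load(f'pics/{n}0.npy')); p=P.reshape(-1,3)
    p=p[(p[:,1]>-.12)&(p[:,1]<.30)&(p[:,0]>.40)&(p[:,0]<.75)&(p[:,2]>.04)&(p[:,2]<.35)]
    h,_,_,=np.histogram2d(p[:,0],p[:,1],[np.arange(.4,.76,.05),np.arange(-.12,.31,.06)]); print(n);print(h.astype(int))
E
```

```text
top
[[ 0  0  0  0  0  0  0]
 [ 0  0  0  0  0  0  0]
 [ 0  0  0  0  0  0  0]
 [18  0  0  0  0  0  0]
 [39  9  1  0  0  0  0]
 [ 0  1  0  0  0  0  0]
 [ 0  0  0  0  0  0  0]]
side
[[0 0 0 0 0 0 0]
 [0 0 0 0 0 0 0]
 [0 0 0 0 0 0 0]
 [8 0 0 0 0 0 0]
 [7 0 0 0 0 0 0]
 [0 0 0 0 0 0 0]
 [0 0 1 0 0 0 0]]
```

```bash
python3 -m crank '[{"dp":[0.02,0.003,0],"delta_rot":[0,0,0],"fingers":-1},{"dp":[0.035,0.007,0],"delta_rot":[0,0,0],"fingers":-1},{"dp":[0.045,0.009,0],"delta_rot":[0,0,0],"fingers":-1},{"dp":[0.045,0.009,0],"delta_rot":[0,0,0],"fingers":-1},{"dp":[0.045,0.009,0],"delta_rot":[0,0,0],"fingers":-1},{"dp":[0.045,0.009,0],"delta_rot":[0,0,0],"fingers":-1},{"dp":[0.045,0.009,0],"delta_rot":[0,0,0],"fingers":-1},{"dp":[0.045,0.009,0],"delta_rot":[0,0,0],"fingers":-1},{"dp":[0.045,0.009,0],"delta_rot":[0,0,0],"fingers":-1},{"dp":[0.045,0.009,0],"delta_rot":[0,0,0],"fingers":-1},{"dp":[0.045,0.009,0],"delta_rot":[0,0,0],"fingers":-1},{"dp":[0.045,0.009,0],"delta_rot":[0,0,0],"fingers":-1}]' 
python3 -m crank '[{"dp":[0.045,0.009,0],"delta_rot":[0,0,0],"fingers":-1},{"dp":[0.045,0.009,0],"delta_rot":[0,0,0],"fingers":-1},{"dp":[0.045,0.009,0],"delta_rot":[0,0,0],"fingers":-1},{"dp":[0.045,0.009,0],"delta_rot":[0,0,0],"fingers":-1},{"dp":[0.045,0.009,0],"delta_rot":[0,0,0],"fingers":-1},{"dp":[0.045,0.009,0],"delta_rot":[0,0,0],"fingers":-1},{"dp":[0.035,0.007,0],"delta_rot":[0,0,0],"fingers":-1},{"dp":[0.02,0.003,0],"delta_rot":[0,0,0],"fingers":-1},{"dp":[0,0,0],"delta_rot":[0,0,0],"fingers":-1},{"dp":[0,0,0],"delta_rot":[0,0,0],"fingers":-1}]' 
python3 need.py .4973 .2323 .247 9
```

```text
t: 6.55
tcp_pos: [0.491, 0.0549, 0.3179]
tool_rot: [0.649, 0.76, -0.0, -0.001]
force: [0.3, 1.0, -4.5]
finger_gap: 0.656
gripper_force: 64.5
t: 7.38
tcp_pos: [0.4973, 0.2187, 0.3179]
tool_rot: [0.649, 0.761, -0.001, -0.0]
force: [0.5, -0.6, -4.2]
finger_gap: 0.653
gripper_force: 64.5
t 7.38 tcp [0.4973 0.2187 0.3179] yaw 9.07 tilt 0.1 q [ 0.21  0.4   1.62 -0.    1.12  0.05] F [ 0.5 -0.6 -4.2] gap 0.653 64.5
world d [-0.      0.0136 -0.0709] tool dp [0.027  0.0044 0.1418] turn z 0.0002 deg 0.07
```

```bash
python3 -m crank '[{"dp":[0.013,0.002,0.01],"delta_rot":[0,0,0],"fingers":-1},{"dp":[0.014,0.0024,0.02],"delta_rot":[0,0,0],"fingers":-1},{"dp":[0,0,0.03],"delta_rot":[0,0,0],"fingers":-1},{"dp":[0,0,0.03],"delta_rot":[0,0,0],"fingers":-1},{"dp":[0,0,0.025],"delta_rot":[0,0,0],"fingers":-1},{"dp":[0,0,0.012],"delta_rot":[0,0,0],"fingers":-1},{"dp":[0,0,0.007],"delta_rot":[0,0,0],"fingers":-1},{"dp":[0,0,0.004],"delta_rot":[0,0,0],"fingers":-1},{"dp":[0,0,0.002],"delta_rot":[0,0,0],"fingers":-1},{"dp":[0,0,0],"delta_rot":[0,0,0],"fingers":-1},{"dp":[0,0,0],"delta_rot":[0,0,0],"fingers":-1}]' 
python3 need.py .4973 .2323 .247 9
```

```text
t: 8.3
tcp_pos: [0.4984, 0.2323, 0.249]
tool_rot: [0.65, 0.76, 0.001, 0.0]
force: [-0.6, 0.1, -4.0]
finger_gap: 0.655
gripper_force: 64.7
t 8.3 tcp [0.4984 0.2323 0.249 ] yaw 8.98 tilt 0.08 q [0.23 0.5  1.68 0.   0.96 0.08] F [-0.6  0.1 -4. ] gap 0.655 64.7
world d [-0.0011 -0.     -0.002 ] tool dp [ 0.0003 -0.0023  0.0041] turn z -0.0001 deg -0.02
```

```bash
python3 -m crank '[{"dp":[0,0,0.002],"delta_rot":[0,0,0],"fingers":-1},{"dp":[0,0,0.002],"delta_rot":[0,0,0],"fingers":-1},{"dp":[0,0,0],"delta_rot":[0,0,0],"fingers":-1},{"dp":[0,0,0],"delta_rot":[0,0,0],"fingers":-1}]' 
python3 need.py .4973 .2323 .247 9
```

```text
t: 8.63
tcp_pos: [0.4984, 0.2324, 0.247]
tool_rot: [0.65, 0.76, 0.001, 0.0]
force: [-1.0, -0.1, -1.0]
finger_gap: 0.656
gripper_force: 64.9
t 8.63 tcp [0.4984 0.2324 0.247 ] yaw 8.99 tilt 0.07 q [0.23 0.5  1.68 0.   0.96 0.08] F [-1.  -0.1 -1. ] gap 0.656 64.9
world d [-0.0011 -0.0001 -0.    ] tool dp [ 0.0002 -0.0021  0.    ] turn z -0.0 deg -0.01
```

```bash
python3 -m crank '[{"dp":[0,0,0.0006],"delta_rot":[0,0,0],"fingers":-1},{"dp":[0,0,0],"delta_rot":[0,0,0],"fingers":0.4},{"dp":[0,0,0],"delta_rot":[0,0,0],"fingers":0.7},{"dp":[0,0,0],"delta_rot":[0,0,0],"fingers":1},{"dp":[0,0,0],"delta_rot":[0,0,0],"fingers":1},{"dp":[0,0,0],"delta_rot":[0,0,0],"fingers":1},{"dp":[0,0,-0.02],"delta_rot":[0,0,0],"fingers":1},{"dp":[0,0,-0.04],"delta_rot":[0,0,0],"fingers":1},{"dp":[0,0,-0.05],"delta_rot":[0,0,0],"fingers":1},{"dp":[0,0,-0.05],"delta_rot":[0,0,0],"fingers":1},{"dp":[0,0,-0.02],"delta_rot":[0,0,0],"fingers":1}]' 
python3 need.py .4935 -.278 .25 9
python3 - <<'E'
from ov import *
ims={}
for n in('top','side'):
    im,d=manip.snapshot(n);ims[n]=im[:,:,::-1].copy(); cv2.imwrite(f'pics/{n}3.png',ims[n]); np.save(f'pics/{n}3.npy',d)
a=np.arctan2(-.988,.156); C=np.array([.4935,-.278]); ex=np.array([np.cos(a),np.sin(a)]);M=C+.067*ex
L=[(l,(0,0,255)) for l in box(*M,.004,.032,.045,.070,a)]+[(l,(0,255,0)) for l in box(*C,.004,.042,.060,.050,a)]
show(ims,L,'pics/ov3.png',rois=dict(top=(300,180,360,235),side=(200,195,250,235)),k=7)
E
```

```text
t: 9.55
tcp_pos: [0.4994, 0.2327, 0.3401]
tool_rot: [0.649, 0.76, 0.003, 0.002]
force: [-0.5, 0.4, 1.1]
finger_gap: 1.0
gripper_force: 0.0
t 9.55 tcp [0.4994 0.2327 0.3401] yaw 9.0 tilt 0.39 q [ 0.23  0.38  1.58 -0.    1.17  0.08] F [-0.5  0.4  1.1] gap 1.0 0.0
world d [-0.0059 -0.5107 -0.0901] tool dp [-1.007  -0.1726  0.1786] turn z -0.0 deg -0.0
```

View pics/ov3.png

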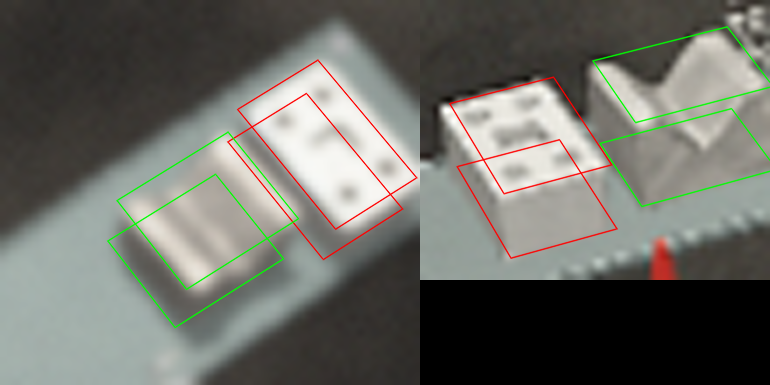

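```bash
cat > fitbox.py <<'E'
from h import *
from scipy.optimize import differential_evolution
def grad(im):
    g=cv2.cvtColor(im,cv2.COLOR_BGR2GRAY).astype(np.float32); return g
def edges(n,im,segs,t):
    """mean |contrast across| the projected segments"""
    g=im; out=0; w=0
    for A,B in segs:
        u=proj(n,np.array([A,B])); L=np.linalg.norm(u[1]-u[0]); d=(u[1]-u[0])/L; nn=np.array([-d[1],d[0]])
        s=u[0]+np.outer(np.linspace(.06,.94,25),u[1]-u[0])
        f=lambda o:cv2.remap(g,(s+o*nn)[:,0].astype(np.float32)[None],(s+o*nn)[:,1].astype(np.float32)[None],cv2.INTER_LINEAR)
        out+=abs((f(.8)-f(-.8)).mean())*L; w+=L
    return out/w
def fit(ims,segf,x0,cams=('top','side'),b=(.006,.006,np.radians(6))):
    G={n:cv2.cvtColor(ims[n],cv2.COLOR_BGR2GRAY).astype(np.float32) for n in ims}
    f=lambda p:-sum(edges(n,G[n],segf(p,n),0) for n in cams)
    r=differential_evolution(f,[(c-d,c+d) for c,d in zip(x0,b)],seed=1,maxiter=40,popsize=12,tol=1e-6)
    return r.x,-r.fun,-f(x0)
E
cat > f1.py <<'E'
from fitbox import *
ims={n:cv2.imread(f'pics/{n}3.png') for n in('top','side')}
a=np.arctan2(-.988,.156); C=np.array([.4935,-.278]); ex=np.array([np.cos(a),np.sin(a)]);M=C+.067*ex
def mill(p,n):
    t=box(p[0],p[1],.004,.032,.045,.070,p[2]); return [(t[1][i],t[1][(i+1)%4]) for i in range(4)]
def vee(p,n): # y-ends outer top edges; tray-x extent .060 here
    t=box(p[0],p[1],.004,.042,.060,.050,p[2])
    s=[(t[1][0],t[1][3]),(t[1][1],t[1][2])]
    return s if n=='top' else s+[(t[0][0],t[0][1])]
for nm,f,c in(('mill',mill,M),('vee',vee,C)):
    for cams in(('top','side'),('top',),('side',)):
        x,v,v0=fit(ims,f,[*c,a],cams); print(nm,cams,x[:2].round(4),np.degrees(x[2]).round(2),round(v,1),round(v0,1))
print(C,M,np.degrees(a))
E
python3 f1.py
```

```text
Traceback (most recent call last):
  File "f1.py", line 12, in <module>
    x,v,v0=fit(ims,f,[*c,a],cams); print(nm,cams,x[:2].round(4),np.degrees(x[2]).round(2),round(v,1),round(v0,1))
           ~~~^^^^^^^^^^^^^^^^^^^
  File "fitbox.py", line 17, in fit
    r=differential_evolution(f,[(c-d,c+d) for c,d in zip(x0,b)],seed=1,maxiter=40,popsize=12,tol=1e-6)
  File "fitbox.py", line 16, in <lambda>
    f=lambda p:-sum(edges(n,G[n],segf(p,n),0) for n in cams)
                ~~~^^^^^^^^^^^^^^^^^^^^^^^^^^^^^^^^^^^^^^^^^
  File "fitbox.py", line 16, in <genexpr>
    f=lambda p:-sum(edges(n,G[n],segf(p,n),0) for n in cams)
                    ~~~~~^^^^^^^^^^^^^^^^^^^^
  File "fitbox.py", line 9, in edges
    u=proj(n,np.array([A,B])); L=np.linalg.norm(u[1]-u[0]); d=(u[1]-u[0])/L; nn=np.array([-d[1],d[0]])
  File "h.py", line 10, in proj
    c=manip.camera_model(n); q=R.from_quat(c['attitude']).inv().apply(np.atleast_2d(P)-c['origin'])
ValueError: time passes only in moves, steps and waits
```

```bash
sed -i 's/^def cloud/from functools import lru_cache\n@lru_cache\ndef cam(n): return manip.camera_model(n)\ndef cloud/; s/c=manip.camera_model(n)/c=cam(n)/' h.py; timeout 300 python3 f1.py; python3 need.py .4935 -.278 .25 9
```

```text
mill ('top', 'side') [ 0.5046 -0.3474] -79.1 150.9 105.5
mill ('top',) [ 0.5011 -0.3471] -79.4 58.5 43.2
mill ('side',) [ 0.5058 -0.3474] -79.13 103.9 62.3
vee ('top', 'side') [ 0.4945 -0.2802] -76.03 105.6 74.9
vee ('top',) [ 0.4902 -0.2798] -76.43 64.3 57.0
vee ('side',) [ 0.4953 -0.2808] -75.38 50.1 17.9
[ 0.4935 -0.278 ] [ 0.50394949 -0.34418012] -81.02737338510362
t 9.65 tcp [0.499  0.2326 0.3386] yaw 9.0 tilt 0.33 q [0.23 0.38 1.58 0.   1.17 0.08] F [0.5 0.5 0.1] gap 1.003 0.0
world d [-0.0055 -0.5106 -0.0886] tool dp [-1.0069 -0.1716  0.1758] turn z -0.0 deg -0.0
```

```bash
python3 - <<'E'
from ov import *
ims={n:cv2.imread(f'pics/{n}3.png') for n in('top','side')}
L=[(l,(0,0,255)) for l in box(.504,-.3473,.004,.032,.045,.070,np.radians(-79.2))]+[(l,(0,200,0)) for l in box(.4942,-.2802,.004,.042,.060,.050,np.radians(-76.1))]
show(ims,L,'pics/ov4.png',rois=dict(top=(305,185,355,230),side=(200,195,250,235)),k=8)
E
```

```text
(no output)
```

View pics/ov4.png

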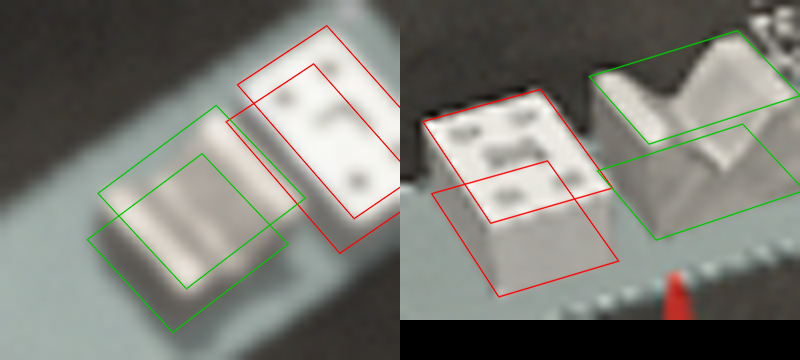

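The fitted outlines match the vee at (0.494,-0.280, -76°) and the milled block at (0.504,-0.347, -79°) to within 1 px in both views. Going over the vee.

```bash
python3 -m crank '[{"dp":[-0.03,-0.006,0],"delta_rot":[0,0,0],"fingers":1},{"dp":[-0.05,-0.0084,0],"delta_rot":[0,0,0],"fingers":1},{"dp":[-0.06,-0.01,0],"delta_rot":[0,0,0],"fingers":1},{"dp":[-0.06,-0.01,0],"delta_rot":[0,0,0],"fingers":1},{"dp":[-0.06,-0.01,0],"delta_rot":[0,0,0],"fingers":1},{"dp":[-0.06,-0.01,0],"delta_rot":[0,0,0],"fingers":1},{"dp":[-0.06,-0.01,0],"delta_rot":[0,0,0],"fingers":1},{"dp":[-0.06,-0.01,0],"delta_rot":[0,0,0],"fingers":1},{"dp":[-0.06,-0.01,0],"delta_rot":[0,0,0],"fingers":1},{"dp":[-0.06,-0.01,0.02],"delta_rot":[0,0,0],"fingers":1},{"dp":[-0.06,-0.01,0.02],"delta_rot":[0,0,0],"fingers":1},{"dp":[-0.06,-0.01,0.02],"delta_rot":[0,0,0],"fingers":1}]' 
python3 -m crank '[{"dp":[-0.06,-0.01,0.02],"delta_rot":[0,0,0],"fingers":1},{"dp":[-0.06,-0.01,0.02],"delta_rot":[0,0,0],"fingers":1},{"dp":[-0.06,-0.01,0.02],"delta_rot":[0,0,0],"fingers":1},{"dp":[-0.06,-0.01,0.02],"delta_rot":[0,0,0],"fingers":1},{"dp":[-0.05,-0.009,0.02],"delta_rot":[0,0,0],"fingers":1},{"dp":[-0.035,-0.006,0.015],"delta_rot":[0,0,0],"fingers":1},{"dp":[0,0,0],"delta_rot":[0,0,-0.007],"fingers":1},{"dp":[0,0,0],"delta_rot":[0,0,-0.007],"fingers":1},{"dp":[0,0,0],"delta_rot":[0,0,0],"fingers":1},{"dp":[0,0,0],"delta_rot":[0,0,0],"fingers":1}]' 
python3 need.py .494 -.280 .080 14
```

```text
t: 10.65
tcp_pos: [0.4936, -0.1136, 0.3044]
tool_rot: [0.65, 0.76, -0.0, -0.001]
force: [0.5, 0.4, -0.2]
finger_gap: 1.002
gripper_force: 0.0
t: 11.48
tcp_pos: [0.4924, -0.2767, 0.2477]
tool_rot: [0.616, 0.788, 0.0, -0.001]
force: [-0.5, -0.4, 0.5]
finger_gap: 0.997
gripper_force: 0.0
t 11.48 tcp [ 0.4924 -0.2767  0.2477] yaw 13.97 tilt 0.13 q [-0.71  0.52  1.64  0.    0.98 -0.95] F [-0.5 -0.4  0.5] gap 0.997 0.0
world d [ 0.0016 -0.0033 -0.1677] tool dp [-0.0078  0.0019  0.3353] turn z -0.0001 deg -0.03
```

```bash
python3 -m crank '[{"dp":[-0.0078,0.0019,0.02],"delta_rot":[0,0,0],"fingers":1},{"dp":[0,0,0.04],"delta_rot":[0,0,0],"fingers":1},{"dp":[0,0,0.05],"delta_rot":[0,0,0],"fingers":1},{"dp":[0,0,0.05],"delta_rot":[0,0,0],"fingers":1},{"dp":[0,0,0.05],"delta_rot":[0,0,0],"fingers":1},{"dp":[0,0,0.04],"delta_rot":[0,0,0],"fingers":1},{"dp":[0,0,0.04],"delta_rot":[0,0,0],"fingers":1},{"dp":[0,0,0.025],"delta_rot":[0,0,0],"fingers":1},{"dp":[0,0,0.015],"delta_rot":[0,0,0],"fingers":1},{"dp":[0,0,0.005],"delta_rot":[0,0,0],"fingers":1},{"dp":[0,0,0],"delta_rot":[0,0,0],"fingers":1},{"dp":[0,0,0],"delta_rot":[0,0,0],"fingers":1}]' 
python3 need.py .494 -.280 .080 14
```

```text
t: 12.48
tcp_pos: [0.4952, -0.2811, 0.0818]
tool_rot: [0.615, 0.788, -0.0, 0.001]
force: [0.3, -0.2, 1.1]
finger_gap: 0.999
gripper_force: 0.0
t 12.48 tcp [ 0.4952 -0.2811  0.0818] yaw 14.03 tilt 0.09 q [-0.71  0.79  1.72 -0.    0.64 -0.96] F [ 0.3 -0.2  1.1] gap 0.999 0.0
world d [-0.0012  0.0011 -0.0018] tool dp [ 0.0028 -0.0019  0.0036] turn z 0.0001 deg 0.03
```

```bash
python3 -m crank '[{"dp":[0.0028,-0.0019,0.003],"delta_rot":[0,0,0],"fingers":1},{"dp":[0,0,0],"delta_rot":[0,0,0],"fingers":0.6},{"dp":[0,0,0],"delta_rot":[0,0,0],"fingers":0.4},{"dp":[0,0,0],"delta_rot":[0,0,0],"fingers":0.2},{"dp":[0,0,0],"delta_rot":[0,0,0],"fingers":-1},{"dp":[0,0,0],"delta_rot":[0,0,0],"fingers":-1},{"dp":[0,0,0],"delta_rot":[0,0,0],"fingers":-1},{"dp":[0,0,0],"delta_rot":[0,0,0],"fingers":-1},{"dp":[0,0,0],"delta_rot":[0,0,0],"fingers":-1},{"dp":[0,0,0],"delta_rot":[0,0,0],"fingers":-1}]' 80
python3 need.py .494 -.280 .080 14
python3 - <<'E'
from ov import *
ims={}
for n in('top','side'):
    im,d=manip.snapshot(n);ims[n]=im[:,:,::-1].copy(); cv2.imwrite(f'pics/{n}5.png',ims[n])
L=[(l,(0,200,0)) for l in box(.4942,-.2802,.004,.042,.060,.050,np.radians(-76.1))]
show(ims,L,'pics/ov5.png',rois=dict(top=(305,185,355,230),side=(200,195,250,235)),k=8)
E
```

```text
t: 13.32
tcp_pos: [0.4932, -0.28, 0.0805]
tool_rot: [0.615, 0.788, -0.0, 0.0]
force: [-1.8, -0.7, 5.9]
finger_gap: 0.578
gripper_force: 84.9
t 13.32 tcp [ 0.4932 -0.28    0.0805] yaw 14.05 tilt 0.03 q [-0.71  0.79  1.72 -0.    0.63 -0.96] F [-1.8 -0.7  5.9] gap 0.578 84.9
world d [ 0.0008 -0.     -0.0005] tool dp [-0.0004  0.0015  0.001 ] turn z 0.0001 deg 0.05
```

View pics/ov5.png

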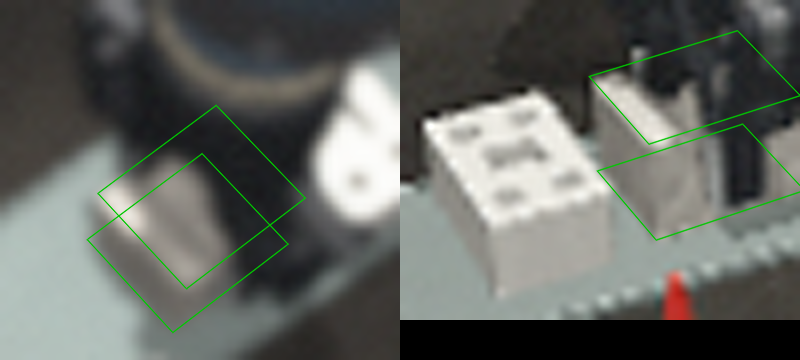

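```bash
python3 -m crank '[{"dp":[0,0,-0.01],"delta_rot":[0,0,0],"fingers":-1},{"dp":[0,0,-0.02],"delta_rot":[0,0,0],"fingers":-1},{"dp":[0,0,-0.035],"delta_rot":[0,0,0],"fingers":-1},{"dp":[0,0,-0.04],"delta_rot":[0,0,0],"fingers":-1},{"dp":[0,0,-0.035],"delta_rot":[0,0,0.01],"fingers":-1},{"dp":[0,0,-0.02],"delta_rot":[0,0,0.0145],"fingers":-1},{"dp":[0,0,-0.005],"delta_rot":[0,0,0.0145],"fingers":-1},{"dp":[0,0,0],"delta_rot":[0,0,0.01],"fingers":-1},{"dp":[0,0,0],"delta_rot":[0,0,0],"fingers":-1},{"dp":[0,0,0],"delta_rot":[0,0,0],"fingers":-1}]' 
python3 need.py .4916 .1425 .165 -3.6
```

```text
t: 14.25
tcp_pos: [0.4931, -0.2792, 0.1619]
tool_rot: [0.728, 0.685, -0.0, -0.001]
force: [0.3, -0.2, -6.4]
finger_gap: 0.576
gripper_force: 84.0
t 14.25 tcp [ 0.4931 -0.2792  0.1619] yaw -3.51 tilt 0.08 q [-0.71  0.65  1.7   0.    0.8  -0.65] F [ 0.3 -0.2 -6.4] gap 0.576 84.0
world d [-0.0015  0.4217  0.0031] tool dp [ 0.8416 -0.0545 -0.0053] turn z 0.0003 deg 0.09
```

```bash
python3 -m crank '[{"dp":[0.02,-0.001,0],"delta_rot":[0,0,0],"fingers":-1},{"dp":[0.035,-0.002,0],"delta_rot":[0,0,0],"fingers":-1},{"dp":[0.045,-0.003,0],"delta_rot":[0,0,0],"fingers":-1},{"dp":[0.045,-0.003,0],"delta_rot":[0,0,0],"fingers":-1},{"dp":[0.045,-0.003,0],"delta_rot":[0,0,0],"fingers":-1},{"dp":[0.045,-0.003,0],"delta_rot":[0,0,0],"fingers":-1},{"dp":[0.045,-0.003,0],"delta_rot":[0,0,0],"fingers":-1},{"dp":[0.045,-0.003,0],"delta_rot":[0,0,0],"fingers":-1},{"dp":[0.045,-0.003,0],"delta_rot":[0,0,0],"fingers":-1},{"dp":[0.045,-0.003,0],"delta_rot":[0,0,0],"fingers":-1},{"dp":[0.045,-0.003,0],"delta_rot":[0,0,0],"fingers":-1},{"dp":[0.045,-0.003,0],"delta_rot":[0,0,0],"fingers":-1}]' 
python3 -m crank '[{"dp":[0.045,-0.003,0],"delta_rot":[0,0,0],"fingers":-1},{"dp":[0.045,-0.003,0],"delta_rot":[0,0,0],"fingers":-1},{"dp":[0.045,-0.003,0],"delta_rot":[0,0,0],"fingers":-1},{"dp":[0.045,-0.003,0],"delta_rot":[0,0,0],"fingers":-1},{"dp":[0.045,-0.003,0],"delta_rot":[0,0,0],"fingers":-1},{"dp":[0.045,-0.003,0],"delta_rot":[0,0,0],"fingers":-1},{"dp":[0.03,-0.002,0],"delta_rot":[0,0,0],"fingers":-1},{"dp":[0.015,-0.001,0],"delta_rot":[0,0,0],"fingers":-1},{"dp":[0,0,0],"delta_rot":[0,0,0],"fingers":-1},{"dp":[0,0,0],"delta_rot":[0,0,0],"fingers":-1}]' 
python3 need.py .4916 .1425 .0855 -3.6
```

```text
t: 15.25
tcp_pos: [0.4916, -0.0239, 0.162]
tool_rot: [0.729, 0.685, -0.0, -0.001]
force: [0.3, 0.5, -6.6]
finger_gap: 0.58
gripper_force: 84.0
t: 16.08
tcp_pos: [0.4916, 0.1317, 0.162]
tool_rot: [0.728, 0.685, -0.0, -0.0]
force: [0.2, -0.3, -6.9]
finger_gap: 0.572
gripper_force: 84.0
t 16.08 tcp [0.4916 0.1317 0.162 ] yaw -3.49 tilt 0.06 q [ 0.04  0.6   1.84 -0.    0.7   0.1 ] F [ 0.2 -0.3 -6.9] gap 0.572 84.0
world d [ 0.      0.0108 -0.0765] tool dp [ 0.0217 -0.0011  0.153 ] turn z 0.0003 deg 0.11
```

```bash
python3 -m crank '[{"dp":[0.0217,-0.001,0.01],"delta_rot":[0,0,0],"fingers":-1},{"dp":[0,0,0.03],"delta_rot":[0,0,0],"fingers":-1},{"dp":[0,0,0.035],"delta_rot":[0,0,0],"fingers":-1},{"dp":[0,0,0.03],"delta_rot":[0,0,0],"fingers":-1},{"dp":[0,0,0.02],"delta_rot":[0,0,0],"fingers":-1},{"dp":[0,0,0.012],"delta_rot":[0,0,0],"fingers":-1},{"dp":[0,0,0.006],"delta_rot":[0,0,0],"fingers":-1},{"dp":[0,0,0.004],"delta_rot":[0,0,0],"fingers":-1},{"dp":[0,0,0.003],"delta_rot":[0,0,0],"fingers":-1},{"dp":[0,0,0],"delta_rot":[0,0,0],"fingers":-1},{"dp":[0,0,0],"delta_rot":[0,0,0],"fingers":-1}]' 
python3 need.py .4916 .1425 .0855 -3.6
```

```text
t: 17.0
tcp_pos: [0.4929, 0.142, 0.0876]
tool_rot: [0.729, 0.684, 0.0, 0.0]
force: [1.0, 0.0, -6.5]
finger_gap: 0.577
gripper_force: 84.1
t 17.0 tcp [0.4929 0.142  0.0876] yaw -3.61 tilt 0.06 q [ 0.06  0.74  1.86 -0.    0.54  0.13] F [ 1.   0.  -6.5] gap 0.577 84.1
world d [-0.0013  0.0005 -0.0021] tool dp [ 0.0008 -0.0026  0.0042] turn z -0.0 deg -0.01
```

```bash
python3 -m crank '[{"dp":[0,0,0.003],"delta_rot":[0,0,0],"fingers":-1},{"dp":[0,0,0.0015],"delta_rot":[0,0,0],"fingers":-1},{"dp":[0,0,0],"delta_rot":[0,0,0],"fingers":-1},{"dp":[0,0,0],"delta_rot":[0,0,0],"fingers":-1}]' 
python3 need.py .4916 .1425 .0855 -3.6
```

```text
t: 17.33
tcp_pos: [0.4929, 0.1421, 0.0855]
tool_rot: [0.729, 0.685, 0.0, 0.0]
force: [-0.2, -1.0, 0.4]
finger_gap: 0.576
gripper_force: 84.5
t 17.33 tcp [0.4929 0.1421 0.0855] yaw -3.61 tilt 0.07 q [ 0.06  0.75  1.86 -0.    0.53  0.13] F [-0.2 -1.   0.4] gap 0.576 84.5
world d [-0.0013  0.0004 -0.    ] tool dp [ 0.0007 -0.0026  0.    ] turn z -0.0 deg -0.01
```

```bash
python3 -m crank '[{"dp":[0,0,0],"delta_rot":[0,0,0],"fingers":0.4},{"dp":[0,0,0],"delta_rot":[0,0,0],"fingers":0.7},{"dp":[0,0,0],"delta_rot":[0,0,0],"fingers":1},{"dp":[0,0,0],"delta_rot":[0,0,0],"fingers":1},{"dp":[0,0,0],"delta_rot":[0,0,0],"fingers":1},{"dp":[0,0,-0.02],"delta_rot":[0,0,0],"fingers":1},{"dp":[0,0,-0.05],"delta_rot":[0,0,0],"fingers":1},{"dp":[0,0,-0.05],"delta_rot":[0,0,0],"fingers":1},{"dp":[0,0,-0.05],"delta_rot":[0,0,0],"fingers":1},{"dp":[0,0,-0.03],"delta_rot":[0,0,0],"fingers":1},{"dp":[0,0,-0.01],"delta_rot":[0,0,0],"fingers":1}]' 
python3 need.py .504 -.3473 .2 -79.2
```

```text
t: 18.25
tcp_pos: [0.4937, 0.1422, 0.193]
tool_rot: [0.729, 0.685, 0.002, 0.002]
force: [0.3, -0.3, -0.1]
finger_gap: 1.0
gripper_force: 0.0
t 18.25 tcp [0.4937 0.1422 0.193 ] yaw -3.6 tilt 0.32 q [0.06 0.55 1.81 0.   0.77 0.13] F [ 0.3 -0.3 -0.1] gap 1.0 0.0
world d [ 0.0103 -0.4895  0.007 ] tool dp [-0.9757  0.0821 -0.0143] turn z 0.21 deg 75.6
```

```bash
python3 -m crank '[{"dp":[-0.03,0.0025,0],"delta_rot":[0,0,0],"fingers":1},{"dp":[-0.05,0.0042,0],"delta_rot":[0,0,0],"fingers":1},{"dp":[-0.06,0.005,0],"delta_rot":[0,0,0],"fingers":1},{"dp":[-0.06,0.005,0],"delta_rot":[0,0,0],"fingers":1},{"dp":[-0.06,0.005,0],"delta_rot":[0,0,0],"fingers":1},{"dp":[-0.06,0.005,0],"delta_rot":[0,0,0],"fingers":1},{"dp":[-0.06,0.005,0],"delta_rot":[0,0,0],"fingers":1},{"dp":[-0.06,0.005,0],"delta_rot":[0,0,0],"fingers":1},{"dp":[-0.06,0.005,0],"delta_rot":[0,0,0],"fingers":1},{"dp":[-0.06,0.005,0],"delta_rot":[0,0,0],"fingers":1},{"dp":[-0.06,0.005,0],"delta_rot":[0,0,0],"fingers":1},{"dp":[-0.06,0.005,0],"delta_rot":[0,0,0],"fingers":1}]' 
python3 -m crank '[{"dp":[-0.06,0.005,0],"delta_rot":[0,0,0],"fingers":1},{"dp":[-0.06,0.005,0],"delta_rot":[0,0,0],"fingers":1},{"dp":[-0.06,0.005,0],"delta_rot":[0,0,0],"fingers":1},{"dp":[-0.05,0.005,0],"delta_rot":[0,0,0],"fingers":1},{"dp":[-0.035,0.003,0],"delta_rot":[0,0,0],"fingers":1},{"dp":[0,0,0],"delta_rot":[0,0,0.0175],"fingers":1},{"dp":[0,0,0],"delta_rot":[0,0,0.0175],"fingers":1},{"dp":[0,0,0],"delta_rot":[0,0,0.0175],"fingers":1},{"dp":[0,0,0],"delta_rot":[0,0,0.0175],"fingers":1},{"dp":[0,0,0],"delta_rot":[0,0,0.0175],"fingers":1},{"dp":[0,0,0],"delta_rot":[0,0,0.0175],"fingers":1},{"dp":[0,0,0],"delta_rot":[0,0,0.0175],"fingers":1}]' 
python3 -m crank '[{"dp":[0,0,0],"delta_rot":[0,0,0.0175],"fingers":1},{"dp":[0,0,0],"delta_rot":[0,0,0.0175],"fingers":1},{"dp":[0,0,0],"delta_rot":[0,0,0.0175],"fingers":1},{"dp":[0,0,0],"delta_rot":[0,0,0.0175],"fingers":1},{"dp":[0,0,0],"delta_rot":[0,0,0.0175],"fingers":1},{"dp":[0,0,0],"delta_rot":[0,0,0],"fingers":1},{"dp":[0,0,0],"delta_rot":[0,0,0],"fingers":1}]'
python3 need.py .504 -.3473 .082 -79.2
cat > f2.py <<'E'
from ov import *
from fitbox import *
ims={'top':cv2.imread('pics/top0.png')}
def nest(p,n):
    t=box(p[0],p[1],0,.006,.1,.12,p[2])[1]; return [(t[i],t[(i+1)%4]) for i in range(4)]
for b in((.008,.008,.1),):
    x,v,v0=fit(ims,nest,[.4588,-.007,np.radians(-4.6)],('top',),b); print(x,np.degrees(x[2]),v,v0)
c=np.array(x[:2]);L=[(box(*c,0,.006,.1,.12,x[2])[1],(0,0,255)),(box(*c,.014,0,.061,.086,x[2])[0],(0,200,0)),(box(.4945,.1884,0,.009,.1,.16,np.radians(-3.6))[1],(255,0,255))]
show(ims,L,'pics/ov6.png',rois=dict(top=(145,230,285,310)),k=5)
E
timeout 200 python3 f2.py
```

```text
t: 19.25
tcp_pos: [0.4988, -0.2004, 0.1894]
tool_rot: [0.729, 0.684, -0.0, -0.001]
force: [0.7, 0.3, 0.5]
finger_gap: 1.002
gripper_force: 0.0
t: 20.25
tcp_pos: [0.5021, -0.3317, 0.1892]
tool_rot: [0.934, 0.358, -0.0, -0.001]
force: [0.4, -0.3, 0.6]
finger_gap: 0.999
gripper_force: 0.0
t: 20.83
tcp_pos: [0.5022, -0.3318, 0.1894]
tool_rot: [0.995, 0.095, -0.0, -0.0]
force: [0.5, -0.2, 0.2]
finger_gap: 1.006
gripper_force: 0.0
t 20.83 tcp [ 0.5022 -0.3318  0.1894] yaw -79.05 tilt 0.07 q [-0.77  0.64  1.59 -0.    0.91  0.61] F [ 0.5 -0.2  0.2] gap 1.006 0.0
world d [ 0.0018 -0.0155 -0.1074] tool dp [-0.0023  0.0313  0.2148] turn z 0.0004 deg 0.15
[ 0.46002483 -0.00693372 -0.07401474] -4.240732178005838 60.524437496528854 57.32736828001028
```

View pics/ov6.png

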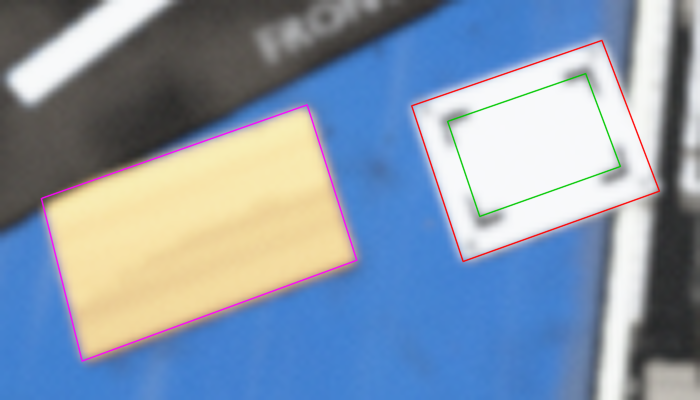

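The board and nest outlines fit within 1 px: nest at (0.460,-0.007, -4.2°). Descending on the milled block.

```bash
python3 -m crank '[{"dp":[-0.0023,0.016,0],"delta_rot":[0,0,0],"fingers":1},{"dp":[0,0.0153,0],"delta_rot":[0,0,0],"fingers":1},{"dp":[0,0,0.02],"delta_rot":[0,0,0],"fingers":1},{"dp":[0,0,0.035],"delta_rot":[0,0,0],"fingers":1},{"dp":[0,0,0.04],"delta_rot":[0,0,0],"fingers":1},{"dp":[0,0,0.04],"delta_rot":[0,0,0],"fingers":1},{"dp":[0,0,0.035],"delta_rot":[0,0,0],"fingers":1},{"dp":[0,0,0.025],"delta_rot":[0,0,0],"fingers":1},{"dp":[0,0,0.015],"delta_rot":[0,0,0],"fingers":1},{"dp":[0,0,0.01],"delta_rot":[0,0,0],"fingers":1},{"dp":[0,0,0],"delta_rot":[0,0,0],"fingers":1},{"dp":[0,0,0],"delta_rot":[0,0,0],"fingers":1}]'
python3 need.py .504 -.3473 .078 -79.2
```

```text
t: 21.83
tcp_pos: [0.5046, -0.3479, 0.0801]
tool_rot: [0.996, 0.094, 0.0, 0.0]
force: [0.8, 0.6, 0.7]
finger_gap: 1.001
gripper_force: 0.0
t 21.83 tcp [ 0.5046 -0.3479  0.0801] yaw -79.21 tilt 0.04 q [-0.79  0.82  1.6   0.    0.72  0.6 ] F [0.8 0.6 0.7] gap 1.001 0.0
world d [-0.0006  0.0006 -0.0021] tool dp [-0.001  -0.0014  0.0043] turn z -0.0 deg -0.01
```

```bash
python3 -m crank '[{"dp":[0,0,0.003],"delta_rot":[0,0,0],"fingers":1},{"dp":[0,0,0],"delta_rot":[0,0,0],"fingers":0.6},{"dp":[0,0,0],"delta_rot":[0,0,0],"fingers":0.3},{"dp":[0,0,0],"delta_rot":[0,0,0],"fingers":-1},{"dp":[0,0,0],"delta_rot":[0,0,0],"fingers":-1},{"dp":[0,0,0],"delta_rot":[0,0,0],"fingers":-1},{"dp":[0,0,0],"delta_rot":[0,0,0],"fingers":-1},{"dp":[0,0,0],"delta_rot":[0,0,0],"fingers":-1},{"dp":[0,0,0],"delta_rot":[0,0,0],"fingers":-1},{"dp":[0,0,0],"delta_rot":[0,0,0],"fingers":-1}]' 60
python3 need.py .504 -.3473 .078 -79.2
```

```text
t: 22.67
tcp_pos: [0.5047, -0.3479, 0.0791]
tool_rot: [0.996, 0.094, 0.0, 0.0]
force: [-0.2, 0.9, 5.6]
finger_gap: 0.515
gripper_force: 63.7
t 22.67 tcp [ 0.5047 -0.3479  0.0791] yaw -79.21 tilt 0.07 q [-0.79  0.82  1.6   0.    0.71  0.6 ] F [-0.2  0.9  5.6] gap 0.515 63.7
world d [-0.0007  0.0006 -0.0011] tool dp [-0.0011 -0.0014  0.0022] turn z -0.0 deg -0.01
```

```bash
python3 -m crank '[{"dp":[0,0,-0.01],"delta_rot":[0,0,0],"fingers":-1},{"dp":[0,0,-0.025],"delta_rot":[0,0,0],"fingers":-1},{"dp":[0,0,-0.035],"delta_rot":[0,0,0],"fingers":-1},{"dp":[0,0,-0.035],"delta_rot":[0,0,0],"fingers":-1},{"dp":[0,0,-0.025],"delta_rot":[0,0,-0.01],"fingers":-1},{"dp":[0,0,-0.01],"delta_rot":[0,0,-0.0173],"fingers":-1},{"dp":[0,0,0],"delta_rot":[0,0,-0.0173],"fingers":-1},{"dp":[0,0,0],"delta_rot":[0,0,-0.0173],"fingers":-1},{"dp":[0,0,0],"delta_rot":[0,0,-0.0173],"fingers":-1},{"dp":[0,0,0],"delta_rot":[0,0,-0.0173],"fingers":-1},{"dp":[0,0,0],"delta_rot":[0,0,-0.0173],"fingers":-1},{"dp":[0,0,0],"delta_rot":[0,0,-0.0173],"fingers":-1}]'
python3 -m crank '[{"dp":[0,0,0],"delta_rot":[0,0,-0.0173],"fingers":-1},{"dp":[0,0,0],"delta_rot":[0,0,-0.0173],"fingers":-1},{"dp":[0,0,0],"delta_rot":[0,0,-0.0173],"fingers":-1},{"dp":[0,0,0],"delta_rot":[0,0,-0.0173],"fingers":-1},{"dp":[0,0,0],"delta_rot":[0,0,-0.008],"fingers":-1},{"dp":[0,0,0],"delta_rot":[0,0,0],"fingers":-1},{"dp":[0,0,0],"delta_rot":[0,0,0],"fingers":-1}]'
python3 need.py .461 -.007 .15 -4.2
```

```text
t: 23.67
tcp_pos: [0.504, -0.3473, 0.1485]
tool_rot: [0.873, 0.487, -0.0, -0.001]
force: [0.6, 0.3, -3.3]
finger_gap: 0.516
gripper_force: 63.0
t: 24.25
tcp_pos: [0.5041, -0.3474, 0.1485]
tool_rot: [0.733, 0.68, -0.0, -0.0]
force: [-0.3, 0.3, -2.7]
finger_gap: 0.517
gripper_force: 63.0
t 24.25 tcp [ 0.5041 -0.3474  0.1485] yaw -4.31 tilt 0.04 q [-0.79  0.71  1.58 -0.    0.84 -0.71] F [-0.3  0.3 -2.7] gap 0.517 63.0
world d [-0.0431  0.3404  0.0015] tool dp [ 0.6724 -0.1371 -0.0027] turn z -0.0003 deg -0.11
```

```bash
python3 -m crank '[{"dp":[0.025,-0.005,0],"delta_rot":[0,0,0],"fingers":-1},{"dp":[0.045,-0.009,0],"delta_rot":[0,0,0],"fingers":-1},{"dp":[0.055,-0.011,0],"delta_rot":[0,0,0],"fingers":-1},{"dp":[0.055,-0.011,0],"delta_rot":[0,0,0],"fingers":-1},{"dp":[0.055,-0.011,0],"delta_rot":[0,0,0],"fingers":-1},{"dp":[0.055,-0.011,0],"delta_rot":[0,0,0],"fingers":-1},{"dp":[0.055,-0.011,0],"delta_rot":[0,0,0],"fingers":-1},{"dp":[0.055,-0.011,0],"delta_rot":[0,0,0],"fingers":-1},{"dp":[0.055,-0.011,0],"delta_rot":[0,0,0],"fingers":-1},{"dp":[0.055,-0.011,0],"delta_rot":[0,0,0],"fingers":-1},{"dp":[0.055,-0.011,0],"delta_rot":[0,0,0],"fingers":-1},{"dp":[0.045,-0.01,0],"delta_rot":[0,0,0],"fingers":-1}]'
python3 -m crank '[{"dp":[0.03,-0.007,0],"delta_rot":[0,0,0],"fingers":-1},{"dp":[0.015,-0.003,0],"delta_rot":[0,0,0],"fingers":-1},{"dp":[0,0,0],"delta_rot":[0,0,0],"fingers":-1},{"dp":[0,0,0],"delta_rot":[0,0,0],"fingers":-1}]'
python3 need.py .461 -.007 .081 -4.2
```

```text
t: 25.25
tcp_pos: [0.4641, -0.0364, 0.1487]
tool_rot: [0.733, 0.68, -0.0, -0.001]
force: [0.4, 0.7, -2.3]
finger_gap: 0.518
gripper_force: 62.9
t: 25.58
tcp_pos: [0.4624, -0.016, 0.1486]
tool_rot: [0.732, 0.681, 0.0, 0.001]
force: [1.2, -1.2, -3.1]
finger_gap: 0.514
gripper_force: 62.9
t 25.58 tcp [ 0.4624 -0.016   0.1486] yaw -4.18 tilt 0.06 q [-0.28  0.59  1.97 -0.    0.58 -0.2 ] F [ 1.2 -1.2 -3.1] gap 0.514 62.9
world d [-0.0014  0.009  -0.0676] tool dp [ 0.0178 -0.0043  0.1352] turn z 0.0001 deg 0.02
```

```bash
python3 -m crank '[{"dp":[0.0178,-0.0043,0.01],"delta_rot":[0,0,0],"fingers":-1},{"dp":[0,0,0.025],"delta_rot":[0,0,0],"fingers":-1},{"dp":[0,0,0.03],"delta_rot":[0,0,0],"fingers":-1},{"dp":[0,0,0.025],"delta_rot":[0,0,0],"fingers":-1},{"dp":[0,0,0.018],"delta_rot":[0,0,0],"fingers":-1},{"dp":[0,0,0.01],"delta_rot":[0,0,0],"fingers":-1},{"dp":[0,0,0.006],"delta_rot":[0,0,0],"fingers":-1},{"dp":[0,0,0.005],"delta_rot":[0,0,0],"fingers":-1},{"dp":[0,0,0],"delta_rot":[0,0,0],"fingers":-1},{"dp":[0,0,0],"delta_rot":[0,0,0],"fingers":-1}]'
python3 need.py .461 -.007 .081 -4.2
```

```text
t: 26.42
tcp_pos: [0.4609, -0.0072, 0.0841]
tool_rot: [0.733, 0.681, 0.0, 0.0]
force: [-0.2, -0.7, -2.6]
finger_gap: 0.518
gripper_force: 62.9
t 26.42 tcp [ 0.4609 -0.0072  0.0841] yaw -4.23 tilt 0.03 q [-0.26  0.73  1.99  0.    0.42 -0.18] F [-0.2 -0.7 -2.6] gap 0.518 62.9
world d [ 0.0001  0.0002 -0.0031] tool dp [0.0004 0.0002 0.0062] turn z -0.0001 deg -0.03
```

```bash
python3 -m crank '[{"dp":[0,0,0.003],"delta_rot":[0,0,0],"fingers":-1},{"dp":[0,0,0.0025],"delta_rot":[0,0,0],"fingers":-1},{"dp":[0,0,0.001],"delta_rot":[0,0,0],"fingers":-1},{"dp":[0,0,0],"delta_rot":[0,0,0],"fingers":-1},{"dp":[0,0,0],"delta_rot":[0,0,0],"fingers":-1}]'
python3 need.py .461 -.007 .081 -4.2
```

```text
t: 26.83
tcp_pos: [0.4609, -0.0071, 0.0811]
tool_rot: [0.733, 0.681, 0.0, 0.0]
force: [-0.1, 0.2, 2.8]
finger_gap: 0.516
gripper_force: 63.4
t 26.83 tcp [ 0.4609 -0.0071  0.0811] yaw -4.22 tilt 0.05 q [-0.26  0.74  1.99  0.    0.41 -0.18] F [-0.1  0.2  2.8] gap 0.516 63.4
world d [ 0.0001  0.0001 -0.0001] tool dp [0.0003 0.0003 0.0001] turn z -0.0001 deg -0.02
```

```bash
python3 -m crank '[{"dp":[0,0,0],"delta_rot":[0,0,0],"fingers":0.3},{"dp":[0,0,0],"delta_rot":[0,0,0],"fingers":0.6},{"dp":[0,0,0],"delta_rot":[0,0,0],"fingers":1},{"dp":[0,0,0],"delta_rot":[0,0,0],"fingers":1},{"dp":[0,0,0],"delta_rot":[0,0,0],"fingers":1},{"dp":[0,0,-0.02],"delta_rot":[0,0,0],"fingers":1},{"dp":[0,0,-0.05],"delta_rot":[0,0,0],"fingers":1},{"dp":[0,0,-0.06],"delta_rot":[0,0,0],"fingers":1},{"dp":[0,0,-0.06],"delta_rot":[0,0,0],"fingers":1},{"dp":[0,0,-0.03],"delta_rot":[0,0,0],"fingers":1},{"dp":[0,0,0],"delta_rot":[0,0,0],"fingers":1}]'
python3 need.py .4929 .1421 .2 -3.61
python3 - <<'E'
from ov import *
ims={}
for n in('top','side'):
    im,d=manip.snapshot(n);ims[n]=im[:,:,::-1].copy(); cv2.imwrite(f'pics/{n}7.png',ims[n]); np.save(f'pics/{n}7.npy',d)
N=(.461,-.007);a=np.radians(-4.2)
L=[(l,(0,0,255)) for l in box(*N,.006,.032,.045,.07,a)]+[(box(*N,.006,0,.061,.086,a)[0],(0,200,0))]
show(ims,L,'pics/ov7.png',rois=dict(top=(190,220,290,300),side=(240,140,340,240)),k=4)
E
```

```text
t: 27.75
tcp_pos: [0.4622, -0.0074, 0.1943]
tool_rot: [0.733, 0.681, 0.002, 0.003]
force: [0.0, -0.1, 0.3]
finger_gap: 0.999
gripper_force: 0.0
t 27.75 tcp [ 0.4622 -0.0074  0.1943] yaw -4.21 tilt 0.44 q [-0.26  0.5   1.94  0.    0.7  -0.19] F [ 0.  -0.1  0.3] gap 0.999 0.0
world d [0.0307 0.1495 0.0057] tool dp [ 0.3026  0.0394 -0.0116] turn z -0.0017 deg -0.6
```

View pics/ov7.png

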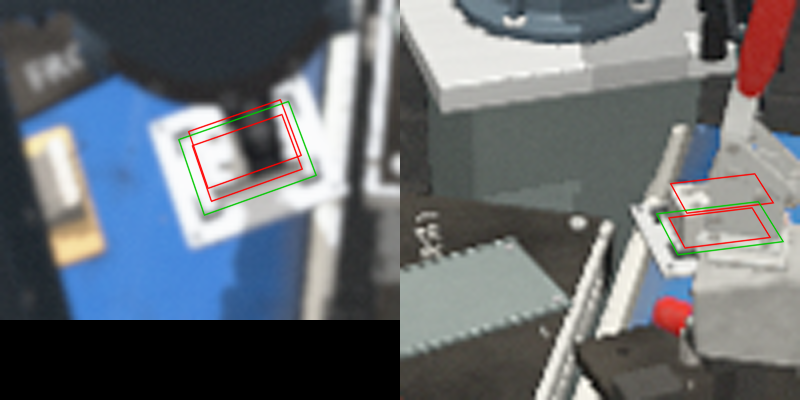

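The milled block lies inside the pocket outline in the top view (centre about (245,150) in the crop). I'll check it again with a clear view at the end. Next: the vee block back.

```bash
python3 -m crank '[{"dp":[0.03,0.004,0],"delta_rot":[0,0,-0.0017],"fingers":1},{"dp":[0.05,0.006,0],"delta_rot":[0,0,0],"fingers":1},{"dp":[0.055,0.007,0],"delta_rot":[0,0,0],"fingers":1},{"dp":[0.055,0.007,0],"delta_rot":[0,0,0],"fingers":1},{"dp":[0.05,0.007,0],"delta_rot":[0,0,0],"fingers":1},{"dp":[0.04,0.005,0],"delta_rot":[0,0,0],"fingers":1},{"dp":[0.0226,0.0034,0],"delta_rot":[0,0,0],"fingers":1},{"dp":[0,0,0],"delta_rot":[0,0,0],"fingers":1},{"dp":[0,0,0],"delta_rot":[0,0,0],"fingers":1}]'
python3 need.py .4929 .1421 .0855 -3.61
```

```text
t: 28.6
tcp_pos: [0.4894, 0.1426, 0.1897]
tool_rot: [0.729, 0.685, -0.001, -0.001]
force: [0.8, -0.4, 0.3]
finger_gap: 1.002
gripper_force: 0.0
t 28.6 tcp [0.4894 0.1426 0.1897] yaw -3.53 tilt 0.13 q [ 0.06  0.55  1.82 -0.    0.77  0.13] F [ 0.8 -0.4  0.3] gap 1.002 0.0
world d [ 0.0035 -0.0005 -0.1042] tool dp [-0.0004  0.0076  0.2084] turn z 0.0002 deg 0.08
```

```bash
python3 -m crank '[{"dp":[0,0.0065,0.015],"delta_rot":[0,0,0],"fingers":1},{"dp":[0,0,0.03],"delta_rot":[0,0,0],"fingers":1},{"dp":[0,0,0.04],"delta_rot":[0,0,0],"fingers":1},{"dp":[0,0,0.04],"delta_rot":[0,0,0],"fingers":1},{"dp":[0,0,0.035],"delta_rot":[0,0,0],"fingers":1},{"dp":[0,0,0.025],"delta_rot":[0,0,0],"fingers":1},{"dp":[0,0,0.015],"delta_rot":[0,0,0],"fingers":1},{"dp":[0,0,0.006],"delta_rot":[0,0,0],"fingers":1},{"dp":[0,0,0],"delta_rot":[0,0,0],"fingers":1},{"dp":[0,0,0],"delta_rot":[0,0,0],"fingers":1}]'
python3 need.py .4929 .1421 .0855 -3.61
```

```text
t: 29.43
tcp_pos: [0.4935, 0.142, 0.0878]
tool_rot: [0.729, 0.684, 0.0, 0.0]
force: [0.8, 0.2, -0.1]
finger_gap: 1.0
gripper_force: 0.0
t 29.43 tcp [0.4935 0.142  0.0878] yaw -3.65 tilt 0.03 q [ 0.06  0.74  1.86 -0.    0.54  0.13] F [ 0.8  0.2 -0.1] gap 1.0 0.0
world d [-0.0006  0.0001 -0.0023] tool dp [ 0.0002 -0.0013  0.0047] turn z -0.0001 deg -0.04
```

```bash
python3 -m crank '[{"dp":[0,-0.0013,0.0045],"delta_rot":[0,0,0],"fingers":1},{"dp":[0,0,0],"delta_rot":[0,0,0],"fingers":0.6},{"dp":[0,0,0],"delta_rot":[0,0,0],"fingers":0.4},{"dp":[0,0,0],"delta_rot":[0,0,0],"fingers":0.2},{"dp":[0,0,0],"delta_rot":[0,0,0],"fingers":-1},{"dp":[0,0,0],"delta_rot":[0,0,0],"fingers":-1},{"dp":[0,0,0],"delta_rot":[0,0,0],"fingers":-1},{"dp":[0,0,0],"delta_rot":[0,0,0],"fingers":-1},{"dp":[0,0,0],"delta_rot":[0,0,0],"fingers":-1},{"dp":[0,0,0],"delta_rot":[0,0,0],"fingers":-1},{"dp":[0,0,0],"delta_rot":[0,0,0],"fingers":-1}]' 80
python3 need.py .4929 .1421 .0855 -3.61
```

```text
t: 30.35
tcp_pos: [0.4929, 0.1426, 0.0861]
tool_rot: [0.729, 0.684, 0.0, 0.0]
force: [-0.0, -0.2, 5.5]
finger_gap: 0.577
gripper_force: 83.8
t 30.35 tcp [0.4929 0.1426 0.0861] yaw -3.61 tilt 0.07 q [0.06 0.75 1.86 0.   0.53 0.13] F [-0.  -0.2  5.5] gap 0.577 83.8
world d [-0.     -0.0005 -0.0006] tool dp [-0.0009 -0.      0.0012] turn z 0.0 deg 0.0
```

```bash
python3 -m crank '[{"dp":[0,0,-0.01],"delta_rot":[0,0,0],"fingers":-1},{"dp":[0,0,-0.02],"delta_rot":[0,0,0],"fingers":-1},{"dp":[0,0,-0.035],"delta_rot":[0,0,0],"fingers":-1},{"dp":[0,0,-0.04],"delta_rot":[0,0,0],"fingers":-1},{"dp":[0,0,-0.03],"delta_rot":[0,0,0],"fingers":-1},{"dp":[0,0,-0.015],"delta_rot":[0,0,0],"fingers":-1},{"dp":[0,0,0],"delta_rot":[0,0,0],"fingers":-1},{"dp":[0,0,0],"delta_rot":[0,0,0],"fingers":-1}]'
python3 need.py .4932 -.280 .16 -3.6
```

```text
t: 31.02
tcp_pos: [0.4922, 0.1425, 0.1603]
tool_rot: [0.729, 0.684, -0.0, -0.0]
force: [0.3, -0.8, -7.0]
finger_gap: 0.576
gripper_force: 84.3
t 31.02 tcp [0.4922 0.1425 0.1603] yaw -3.61 tilt 0.02 q [ 0.06  0.61  1.83 -0.    0.7   0.13] F [ 0.3 -0.8 -7. ] gap 0.576 84.3
world d [ 1.000e-03 -4.225e-01 -3.000e-04] tool dp [-8.431e-01  5.510e-02  7.000e-04] turn z -0.0 deg -0.01
```

```bash
python3 -m crank '[{"dp":[-0.02,0.001,0],"delta_rot":[0,0,0],"fingers":-1},{"dp":[-0.035,0.002,0],"delta_rot":[0,0,0],"fingers":-1},{"dp":[-0.05,0.0033,0],"delta_rot":[0,0,0],"fingers":-1},{"dp":[-0.05,0.0033,0],"delta_rot":[0,0,0],"fingers":-1},{"dp":[-0.05,0.0033,0],"delta_rot":[0,0,0],"fingers":-1},{"dp":[-0.05,0.0033,0],"delta_rot":[0,0,0],"fingers":-1},{"dp":[-0.05,0.0033,0],"delta_rot":[0,0,0],"fingers":-1},{"dp":[-0.05,0.0033,0],"delta_rot":[0,0,0],"fingers":-1},{"dp":[-0.05,0.0033,0],"delta_rot":[0,0,0],"fingers":-1},{"dp":[-0.05,0.0033,0],"delta_rot":[0,0,0],"fingers":-1},{"dp":[-0.05,0.0033,0],"delta_rot":[0,0,0],"fingers":-1},{"dp":[-0.05,0.0033,0],"delta_rot":[0,0,0],"fingers":-1}]'
python3 -m crank '[{"dp":[-0.05,0.0033,0],"delta_rot":[0,0,0],"fingers":-1},{"dp":[-0.05,0.0033,0],"delta_rot":[0,0,0],"fingers":-1},{"dp":[-0.05,0.0033,0],"delta_rot":[0,0,0],"fingers":-1},{"dp":[-0.05,0.0033,0],"delta_rot":[0,0,0],"fingers":-1},{"dp":[-0.05,0.0033,0],"delta_rot":[0,0,0],"fingers":-1},{"dp":[-0.025,0.001,0],"delta_rot":[0,0,0],"fingers":-1},{"dp":[-0.012,0.001,0],"delta_rot":[0,0,-0.01],"fingers":-1},{"dp":[0,0,0],"delta_rot":[0,0,-0.0145],"fingers":-1},{"dp":[0,0,0],"delta_rot":[0,0,-0.0145],"fingers":-1},{"dp":[0,0,0],"delta_rot":[0,0,-0.01],"fingers":-1},{"dp":[0,0,0],"delta_rot":[0,0,0],"fingers":-1},{"dp":[0,0,0],"delta_rot":[0,0,0],"fingers":-1}]'
python3 need.py .4932 -.2795 .0811 14.05
```

```text
t: 32.02
tcp_pos: [0.4919, -0.1371, 0.159]
tool_rot: [0.729, 0.684, -0.001, -0.001]
force: [-0.4, -0.2, -6.6]
finger_gap: 0.577
gripper_force: 84.2
t: 33.02
tcp_pos: [0.4925, -0.2789, 0.1593]
tool_rot: [0.616, 0.788, 0.0, -0.001]
force: [0.2, 0.0, -6.8]
finger_gap: 0.579
gripper_force: 84.5
t 33.02 tcp [ 0.4925 -0.2789  0.1593] yaw 13.93 tilt 0.16 q [-0.71  0.66  1.7   0.    0.79 -0.96] F [ 0.2  0.  -6.8] gap 0.579 84.5
world d [ 0.0007 -0.0006 -0.0782] tool dp [-0.0019  0.0014  0.1565] turn z -0.0003 deg -0.12
```

```bash
python3 -m crank '[{"dp":[0,0,0.012],"delta_rot":[0,0,0],"fingers":-1},{"dp":[0,0,0.03],"delta_rot":[0,0,0],"fingers":-1},{"dp":[0,0,0.035],"delta_rot":[0,0,0],"fingers":-1},{"dp":[0,0,0.03],"delta_rot":[0,0,0],"fingers":-1},{"dp":[0,0,0.02],"delta_rot":[0,0,0],"fingers":-1},{"dp":[0,0,0.012],"delta_rot":[0,0,0],"fingers":-1},{"dp":[0,0,0.006],"delta_rot":[0,0,0],"fingers":-1},{"dp":[0,0,0.003],"delta_rot":[0,0,0],"fingers":-1},{"dp":[0,0,0],"delta_rot":[0,0,0],"fingers":-1},{"dp":[0,0,0],"delta_rot":[0,0,0],"fingers":-1}]'
python3 need.py .4932 -.2795 .0811 14.05
```

```text
t: 33.85
tcp_pos: [0.4937, -0.2797, 0.087]
tool_rot: [0.615, 0.788, -0.0, 0.001]
force: [-0.6, -0.5, -6.3]
finger_gap: 0.573
gripper_force: 84.2
t 33.85 tcp [ 0.4937 -0.2797  0.087 ] yaw 14.03 tilt 0.08 q [-0.71  0.78  1.72 -0.    0.64 -0.96] F [-0.6 -0.5 -6.3] gap 0.573 84.2
world d [-0.0005  0.0002 -0.0059] tool dp [ 0.0007 -0.0008  0.0117] turn z -0.0001 deg -0.02
```

```bash
python3 -m crank '[{"dp":[0,-0.0015,0.005],"delta_rot":[0,0,0],"fingers":-1},{"dp":[0,0,0.004],"delta_rot":[0,0,0],"fingers":-1},{"dp":[0,0,0.002],"delta_rot":[0,0,0],"fingers":-1},{"dp":[0,0,0.001],"delta_rot":[0,0,0],"fingers":-1},{"dp":[0,0,0],"delta_rot":[0,0,0],"fingers":-1},{"dp":[0,0,0],"delta_rot":[0,0,0],"fingers":-1}]'
python3 need.py .4932 -.2795 .0811 14.05
```

```text
t: 34.35
tcp_pos: [0.4926, -0.2797, 0.0811]
tool_rot: [0.615, 0.788, -0.0, 0.0]
force: [-1.7, -0.3, 2.9]
finger_gap: 0.578
gripper_force: 85.0
t 34.35 tcp [ 0.4926 -0.2797  0.0811] yaw 14.03 tilt 0.03 q [-0.71  0.79  1.72 -0.    0.63 -0.96] F [-1.7 -0.3  2.9] gap 0.578 85.0
world d [ 0.0006  0.0002 -0.    ] tool dp [-0.      0.0013  0.0001] turn z -0.0001 deg -0.02
```

```bash
python3 -m crank '[{"dp":[0,0.001,0],"delta_rot":[0,0,0],"fingers":0.4},{"dp":[0,0,0],"delta_rot":[0,0,0],"fingers":0.7},{"dp":[0,0,0],"delta_rot":[0,0,0],"fingers":1},{"dp":[0,0,0],"delta_rot":[0,0,0],"fingers":1},{"dp":[0,0,0],"delta_rot":[0,0,0],"fingers":1},{"dp":[0,0,-0.03],"delta_rot":[0,0,0],"fingers":1},{"dp":[0,0,-0.06],"delta_rot":[0,0,0],"fingers":1},{"dp":[0,0,-0.08],"delta_rot":[0,0,0],"fingers":1},{"dp":[0,0,-0.08],"delta_rot":[0,0,0],"fingers":1},{"dp":[0,0,-0.08],"delta_rot":[0,0,0],"fingers":1},{"dp":[0,0,-0.08],"delta_rot":[0,0,0],"fingers":1},{"dp":[0,0,-0.08],"delta_rot":[0,0,0],"fingers":1}]'
python3 -m crank '[{"dp":[0,0,-0.03],"delta_rot":[0,0,0.007],"fingers":1},{"dp":[0,0,0],"delta_rot":[0,0,0.007],"fingers":1},{"dp":[0,0,0],"delta_rot":[0,0,0],"fingers":1},{"dp":[0,0,0],"delta_rot":[0,0,0],"fingers":1}]'
python3 need.py .4984 .2324 .34 9
```

```text
t: 35.35
tcp_pos: [0.4927, -0.2791, 0.3274]
tool_rot: [0.615, 0.788, 0.0, 0.0]
force: [0.8, -0.2, 0.2]
finger_gap: 0.996
gripper_force: 0.0
t: 35.68
tcp_pos: [0.4927, -0.2791, 0.3402]
tool_rot: [0.649, 0.761, -0.0, -0.0]
force: [0.1, 0.1, -0.5]
finger_gap: 1.006
gripper_force: 0.0
t 35.68 tcp [ 0.4927 -0.2791  0.3402] yaw 9.05 tilt 0.03 q [-0.71  0.41  1.54 -0.    1.2  -0.87] F [ 0.1  0.1 -0.5] gap 1.006 0.0
world d [ 5.700e-03  5.115e-01 -2.000e-04] tool dp [1.0086e+00 1.7230e-01 8.0000e-04] turn z 0.0002 deg 0.05
```

```bash
python3 -m crank '[{"dp":[0.03,0.005,0],"delta_rot":[0,0,0],"fingers":1},{"dp":[0.05,0.0085,0],"delta_rot":[0,0,0],"fingers":1},{"dp":[0.06,0.0103,0],"delta_rot":[0,0,0],"fingers":1},{"dp":[0.06,0.0103,0],"delta_rot":[0,0,0],"fingers":1},{"dp":[0.06,0.0103,0],"delta_rot":[0,0,0],"fingers":1},{"dp":[0.06,0.0103,0],"delta_rot":[0,0,0],"fingers":1},{"dp":[0.06,0.0103,0],"delta_rot":[0,0,0],"fingers":1},{"dp":[0.06,0.0103,0],"delta_rot":[0,0,0],"fingers":1},{"dp":[0.06,0.0103,0],"delta_rot":[0,0,0],"fingers":1},{"dp":[0.06,0.0103,0],"delta_rot":[0,0,0],"fingers":1},{"dp":[0.06,0.0103,0],"delta_rot":[0,0,0],"fingers":1},{"dp":[0.06,0.0103,0],"delta_rot":[0,0,0],"fingers":1}]'
python3 -m crank '[{"dp":[0.06,0.0103,0],"delta_rot":[0,0,0],"fingers":1},{"dp":[0.06,0.0103,0],"delta_rot":[0,0,0],"fingers":1},{"dp":[0.06,0.0103,0],"delta_rot":[0,0,0],"fingers":1},{"dp":[0.06,0.0103,0],"delta_rot":[0,0,0],"fingers":1},{"dp":[0.05,0.0085,0],"delta_rot":[0,0,0],"fingers":1},{"dp":[0.03,0.005,0],"delta_rot":[0,0,0],"fingers":1},{"dp":[0,0,0],"delta_rot":[0,0,0],"fingers":1},{"dp":[0,0,0],"delta_rot":[0,0,0],"fingers":1}]'
python3 need.py .4984 .2324 .247 9
python3 - <<'E'
from fitbox import *
ims={}
for n in('top','side'):
    im,d=manip.snapshot(n);ims[n]=im[:,:,::-1].copy(); cv2.imwrite(f'pics/{n}8.png',ims[n]); np.save(f'pics/{n}8.npy',d)
old={n:cv2.imread(f'pics/{n}3.png') for n in ims}
for n,(u0,v0,u1,v1) in dict(side=(224,195,252,228),top=(318,195,345,228)).items():
    g=[cv2.cvtColor(i[n][v0:v1,u0:u1],6).astype(np.float32) for i in(old,ims)]
    W=np.eye(2,3,dtype=np.float32); print(n,cv2.findTransformECC(g[0],g[1],W,cv2.MOTION_EUCLIDEAN)[0],W.round(3).tolist(),abs(g[0]-g[1]).mean())
def vee(p,n):
    t=box(p[0],p[1],.004,.042,.060,.050,p[2])
    s=[(t[1][0],t[1][3]),(t[1][1],t[1][2])]
    return s if n=='top' else s+[(t[0][0],t[0][1])]
for i in(old,ims):
  for c in(('top','side'),('side',)):
    x,v,_=fit(i,vee,[.494,-.28,np.radians(-77)],c); print(c,x[:2].round(4),np.degrees(x[2]).round(2),round(v,1))
E
```

```text
t: 36.68
tcp_pos: [0.496, 0.0679, 0.3391]
tool_rot: [0.649, 0.761, -0.001, -0.001]
force: [0.8, -0.0, 0.1]
finger_gap: 1.001
gripper_force: 0.0
t: 37.35
tcp_pos: [0.4981, 0.2287, 0.3391]
tool_rot: [0.648, 0.761, -0.001, -0.001]
force: [-0.6, -0.4, 0.1]
finger_gap: 1.002
gripper_force: 0.0
t 37.35 tcp [0.4981 0.2287 0.3391] yaw 9.16 tilt 0.18 q [ 0.23  0.38  1.58 -0.    1.18  0.07] F [-0.6 -0.4  0.1] gap 1.002 0.0
world d [ 0.0003  0.0037 -0.0921] tool dp [0.0072 0.0023 0.1842] turn z 0.0004 deg 0.16
side 0.9934936850526583 [[1.0, 0.004999999888241291, -0.09099999815225601], [-0.004999999888241291, 1.0, 0.08900000154972076]] 2.917749
top 0.8452827961831175 [[1.0, -0.003000000026077032, 0.11999999731779099], [0.003000000026077032, 1.0, -0.15600000321865082]] 9.37486
('top', 'side') [ 0.4936 -0.2803] -76.13 105.6
('side',) [ 0.4957 -0.2807] -74.4 50.2
('top', 'side') [ 0.4931 -0.2807] -76.08 97.4
('side',) [ 0.4937 -0.2814] -75.19 50.5
```

The vee block is back to within about 1 mm (image alignment against the earlier view shows a 0.1 px shift). Now the can.

```bash
python3 -m crank '[{"dp":[0.0065,0.001,0.01],"delta_rot":[0,0,0],"fingers":1},{"dp":[0,0,0.03],"delta_rot":[0,0,0],"fingers":1},{"dp":[0,0,0.04],"delta_rot":[0,0,0],"fingers":1},{"dp":[0,0,0.04],"delta_rot":[0,0,0],"fingers":1},{"dp":[0,0,0.03],"delta_rot":[0,0,0],"fingers":1},{"dp":[0,0,0.02],"delta_rot":[0,0,0],"fingers":1},{"dp":[0,0,0.01],"delta_rot":[0,0,0],"fingers":1},{"dp":[0,0,0],"delta_rot":[0,0,0],"fingers":1},{"dp":[0,0,0],"delta_rot":[0,0,0],"fingers":1}]'
python3 need.py .4984 .2324 .247 9
```

```text
t: 38.2
tcp_pos: [0.4999, 0.2308, 0.2506]
tool_rot: [0.65, 0.76, 0.0, 0.0]
force: [0.3, 0.3, 0.4]
finger_gap: 1.004
gripper_force: 0.0
t 38.2 tcp [0.4999 0.2308 0.2506] yaw 8.95 tilt 0.03 q [ 0.23  0.5   1.67 -0.    0.97  0.07] F [0.3 0.3 0.4] gap 1.004 0.0
world d [-0.0015  0.0016 -0.0036] tool dp [ 0.0036 -0.0024  0.0073] turn z -0.0001 deg -0.05
```

```bash
python3 -m crank '[{"dp":[0.0036,-0.0024,0.007],"delta_rot":[0,0,0],"fingers":1},{"dp":[0,0,0],"delta_rot":[0,0,0],"fingers":1},{"dp":[0,0,0],"delta_rot":[0,0,0],"fingers":0.5},{"dp":[0,0,0],"delta_rot":[0,0,0],"fingers":-1},{"dp":[0,0,0],"delta_rot":[0,0,0],"fingers":-1},{"dp":[0,0,0],"delta_rot":[0,0,0],"fingers":-1},{"dp":[0,0,0],"delta_rot":[0,0,0],"fingers":-1},{"dp":[0,0,0],"delta_rot":[0,0,0],"fingers":-1},{"dp":[0,0,0],"delta_rot":[0,0,0],"fingers":-1},{"dp":[0,0,0],"delta_rot":[0,0,0],"fingers":-1},{"dp":[0,0,0],"delta_rot":[0,0,0],"fingers":-1}]' 60
python3 need.py .4984 .2324 .247 9
```

```text
t: 39.12
tcp_pos: [0.4986, 0.2328, 0.2476]
tool_rot: [0.65, 0.76, 0.001, 0.001]
force: [1.1, -0.4, 5.7]
finger_gap: 0.653
gripper_force: 64.3
t 39.12 tcp [0.4986 0.2328 0.2476] yaw 8.99 tilt 0.11 q [0.23 0.5  1.68 0.   0.96 0.08] F [ 1.1 -0.4  5.7] gap 0.653 64.3
world d [-0.0002 -0.0004 -0.0006] tool dp [-0.0008 -0.0004  0.0013] turn z -0.0 deg -0.01
```

```bash
python3 -m crank '[{"dp":[0,0,-0.008],"delta_rot":[0,0,0],"fingers":-1},{"dp":[0,0,-0.015],"delta_rot":[0,0,0],"fingers":-1},{"dp":[0,0,-0.025],"delta_rot":[0,0,0],"fingers":-1},{"dp":[0,0,-0.03],"delta_rot":[0,0,0],"fingers":-1},{"dp":[0,0,-0.03],"delta_rot":[0,0,0],"fingers":-1},{"dp":[0,0,-0.025],"delta_rot":[0,0,0],"fingers":-1},{"dp":[0,0,-0.015],"delta_rot":[0,0,0],"fingers":-1},{"dp":[0,0,-0.004],"delta_rot":[0,0,0],"fingers":-1},{"dp":[0,0,0],"delta_rot":[0,0,0],"fingers":-1},{"dp":[0,0,0],"delta_rot":[0,0,0],"fingers":-1}]' 
python3 need.py .482 -.2044 .32 9
```

```text
t: 39.95
tcp_pos: [0.4973, 0.2325, 0.322]
tool_rot: [0.65, 0.76, -0.001, -0.001]
force: [-0.3, -0.5, -4.5]
finger_gap: 0.652
gripper_force: 64.6
t 39.95 tcp [0.4973 0.2325 0.322 ] yaw 8.99 tilt 0.12 q [ 0.23  0.4   1.6  -0.    1.14  0.08] F [-0.3 -0.5 -4.5] gap 0.652 64.6
world d [-0.0153 -0.4369 -0.002 ] tool dp [-0.8582 -0.1668  0.0045] turn z -0.0 deg -0.01
```

```bash
python3 -m crank '[{"dp":[-0.02,-0.004,0],"delta_rot":[0,0,0],"fingers":-1},{"dp":[-0.035,-0.007,0],"delta_rot":[0,0,0],"fingers":-1},{"dp":[-0.045,-0.009,0],"delta_rot":[0,0,0],"fingers":-1},{"dp":[-0.045,-0.009,0],"delta_rot":[0,0,0],"fingers":-1},{"dp":[-0.045,-0.009,0],"delta_rot":[0,0,0],"fingers":-1},{"dp":[-0.045,-0.009,0],"delta_rot":[0,0,0],"fingers":-1},{"dp":[-0.045,-0.009,0],"delta_rot":[0,0,0],"fingers":-1},{"dp":[-0.045,-0.009,0],"delta_rot":[0,0,0],"fingers":-1},{"dp":[-0.045,-0.009,0],"delta_rot":[0,0,0],"fingers":-1},{"dp":[-0.045,-0.009,0],"delta_rot":[0,0,0],"fingers":-1},{"dp":[-0.045,-0.009,0],"delta_rot":[0,0,0],"fingers":-1},{"dp":[-0.045,-0.009,0],"delta_rot":[0,0,0],"fingers":-1}]' 
python3 -m crank '[{"dp":[-0.045,-0.009,0],"delta_rot":[0,0,0],"fingers":-1},{"dp":[-0.045,-0.009,0],"delta_rot":[0,0,0],"fingers":-1},{"dp":[-0.045,-0.009,0],"delta_rot":[0,0,0],"fingers":-1},{"dp":[-0.045,-0.009,0],"delta_rot":[0,0,0],"fingers":-1},{"dp":[-0.045,-0.009,0],"delta_rot":[0,0,0],"fingers":-1},{"dp":[-0.04,-0.007,0],"delta_rot":[0,0,0],"fingers":-1},{"dp":[-0.025,-0.004,0],"delta_rot":[0,0,0],"fingers":-1},{"dp":[-0.01,-0.001,0],"delta_rot":[0,0,0],"fingers":-1},{"dp":[0,0,0],"delta_rot":[0,0,0],"fingers":-1},{"dp":[0,0,0],"delta_rot":[0,0,0],"fingers":-1}]' 
python3 need.py .482 -.204 .2426 9
```

```text
t: 40.95
tcp_pos: [0.4866, -0.0263, 0.3221]
tool_rot: [0.65, 0.76, -0.001, -0.001]
force: [0.2, 0.5, -4.3]
finger_gap: 0.655
gripper_force: 64.7
t: 41.78
tcp_pos: [0.4824, -0.1766, 0.3224]
tool_rot: [0.65, 0.76, 0.0, -0.001]
force: [-0.5, 1.1, -4.1]
finger_gap: 0.653
gripper_force: 64.7
t 41.78 tcp [ 0.4824 -0.1766  0.3224] yaw 8.97 tilt 0.12 q [-0.57  0.35  1.69  0.    1.1  -0.73] F [-0.5  1.1 -4.1] gap 0.653 64.7
world d [-0.0004 -0.0274 -0.0798] tool dp [-0.0542 -0.0092  0.1596] turn z -0.0001 deg -0.03
```

```bash
python3 -m crank '[{"dp":[-0.02,-0.0035,0],"delta_rot":[0,0,0],"fingers":-1},{"dp":[-0.02,-0.0035,0],"delta_rot":[0,0,0],"fingers":-1},{"dp":[-0.012,-0.002,0],"delta_rot":[0,0,0],"fingers":-1},{"dp":[0,0,0.015],"delta_rot":[0,0,0],"fingers":-1},{"dp":[0,0,0.025],"delta_rot":[0,0,0],"fingers":-1},{"dp":[0,0,0.025],"delta_rot":[0,0,0],"fingers":-1},{"dp":[0,0,0.02],"delta_rot":[0,0,0],"fingers":-1},{"dp":[0,0,0.01],"delta_rot":[0,0,0],"fingers":-1},{"dp":[0,0,0],"delta_rot":[0,0,0],"fingers":-1},{"dp":[0,0,0],"delta_rot":[0,0,0],"fingers":-1}]' 
python3 need.py .482 -.204 .2426 9
```

```text
t: 42.62
tcp_pos: [0.4826, -0.2036, 0.2751]
tool_rot: [0.649, 0.76, 0.0, -0.0]
force: [0.0, -0.2, -4.3]
finger_gap: 0.654
gripper_force: 64.7
t 42.62 tcp [ 0.4826 -0.2036  0.2751] yaw 8.99 tilt 0.03 q [-0.61  0.43  1.72  0.    0.99 -0.77] F [ 0.  -0.2 -4.3] gap 0.654 64.7
world d [-0.0006 -0.0004 -0.0325] tool dp [-0.0007 -0.0012  0.0651] turn z -0.0 deg -0.01
```

```bash
python3 -m crank '[{"dp":[-0.0005,-0.0015,0.012],"delta_rot":[0,0,0],"fingers":-1},{"dp":[0,0,0.018],"delta_rot":[0,0,0],"fingers":-1},{"dp":[0,0,0.014],"delta_rot":[0,0,0],"fingers":-1},{"dp":[0,0,0.009],"delta_rot":[0,0,0],"fingers":-1},{"dp":[0,0,0.005],"delta_rot":[0,0,0],"fingers":-1},{"dp":[0,0,0.003],"delta_rot":[0,0,0],"fingers":-1},{"dp":[0,0,0],"delta_rot":[0,0,0],"fingers":-1},{"dp":[0,0,0],"delta_rot":[0,0,0],"fingers":-1}]' 
python3 need.py .482 -.204 .2426 9
```

```text
t: 43.28
tcp_pos: [0.4819, -0.2041, 0.2449]
tool_rot: [0.65, 0.76, 0.0, 0.0]
force: [-0.4, 0.9, -5.1]
finger_gap: 0.653
gripper_force: 64.7
t 43.28 tcp [ 0.4819 -0.2041  0.2449] yaw 8.99 tilt 0.01 q [-0.61  0.47  1.75  0.    0.92 -0.77] F [-0.4  0.9 -5.1] gap 0.653 64.7
world d [ 0.0001  0.0001 -0.0023] tool dp [0.0002 0.0002 0.0046] turn z -0.0 deg -0.01
```

```bash
python3 -m crank '[{"dp":[0,0,0.003],"delta_rot":[0,0,0],"fingers":-1},{"dp":[0,0,0.0018],"delta_rot":[0,0,0],"fingers":-1},{"dp":[0,0,0],"delta_rot":[0,0,0],"fingers":-1},{"dp":[0,0,0],"delta_rot":[0,0,0],"fingers":-1}]' 
python3 need.py .482 -.204 .2426 9
```

```text
t: 43.62
tcp_pos: [0.482, -0.2041, 0.2427]
tool_rot: [0.65, 0.76, 0.0, 0.0]
force: [-0.5, -0.3, -4.7]
finger_gap: 0.654
gripper_force: 65.0
t 43.62 tcp [ 0.482  -0.2041  0.2427] yaw 8.99 tilt 0.04 q [-0.61  0.48  1.75  0.    0.91 -0.77] F [-0.5 -0.3 -4.7] gap 0.654 65.0
world d [ 0.      0.0001 -0.0001] tool dp [0.0002 0.0001 0.0001] turn z -0.0 deg -0.01
```

```bash
python3 -m crank '[{"dp":[0,0,0.0012],"delta_rot":[0,0,0],"fingers":-1},{"dp":[0,0,0.0008],"delta_rot":[0,0,0],"fingers":-1},{"dp":[0,0,0],"delta_rot":[0,0,0],"fingers":-1},{"dp":[0,0,0],"delta_rot":[0,0,0],"fingers":-1}]' 
python3 need.py .482 -.204 .2426 9
```

```text
t: 43.95
tcp_pos: [0.4821, -0.2042, 0.2426]
tool_rot: [0.649, 0.76, -0.0, 0.001]
force: [-0.6, 0.3, 5.3]
finger_gap: 0.655
gripper_force: 65.7
t 43.95 tcp [ 0.4821 -0.2042  0.2426] yaw 9.0 tilt 0.08 q [-0.61  0.48  1.75 -0.    0.91 -0.77] F [-0.6  0.3  5.3] gap 0.655 65.7
world d [-0.0001  0.0002 -0.    ] tool dp [ 0.0005 -0.      0.    ] turn z 0.0 deg 0.0
```

Contact made. I'll release, back up and return towards the start so both views are clear.

```bash
python3 -m crank '[{"dp":[0,0,-0.001],"delta_rot":[0,0,0],"fingers":-1},{"dp":[0,0,0],"delta_rot":[0,0,0],"fingers":0.4},{"dp":[0,0,0],"delta_rot":[0,0,0],"fingers":0.7},{"dp":[0,0,0],"delta_rot":[0,0,0],"fingers":1},{"dp":[0,0,0],"delta_rot":[0,0,0],"fingers":1},{"dp":[0,0,0],"delta_rot":[0,0,0],"fingers":1},{"dp":[0,0,-0.02],"delta_rot":[0,0,0],"fingers":1},{"dp":[0,0,-0.05],"delta_rot":[0,0,0],"fingers":1},{"dp":[0,0,-0.06],"delta_rot":[0,0,0],"fingers":1},{"dp":[0,0,-0.06],"delta_rot":[0,0,0],"fingers":1},{"dp":[0,0,-0.03],"delta_rot":[0,0,0],"fingers":1},{"dp":[0,0,0],"delta_rot":[0,0,0],"fingers":1}]' 
python3 -m crank '[{"dp":[0.03,-0.004,0],"delta_rot":[0,0,0],"fingers":1},{"dp":[0.05,-0.006,0],"delta_rot":[0,0,0],"fingers":1},{"dp":[0.066,-0.008,0],"delta_rot":[0,0,0],"fingers":1},{"dp":[0.066,-0.008,0],"delta_rot":[0,0,0],"fingers":1},{"dp":[0.066,-0.008,0],"delta_rot":[0,0,0],"fingers":1},{"dp":[0.066,-0.008,0],"delta_rot":[0,0,0],"fingers":1},{"dp":[0.066,-0.008,0],"delta_rot":[0,0,0],"fingers":1},{"dp":[0.066,-0.008,0],"delta_rot":[0,0,0],"fingers":1},{"dp":[0.066,-0.008,0],"delta_rot":[0,0,0],"fingers":1},{"dp":[0.066,-0.008,0],"delta_rot":[0,0,0],"fingers":1},{"dp":[0.066,-0.008,0],"delta_rot":[0,0,0],"fingers":1},{"dp":[0.066,-0.008,0],"delta_rot":[0,0,0],"fingers":1}]' 
python3 -m crank '[{"dp":[0.066,-0.008,0],"delta_rot":[0,0,0],"fingers":1},{"dp":[0.066,-0.008,0],"delta_rot":[0,0,0],"fingers":1},{"dp":[0.066,-0.008,0],"delta_rot":[0,0,0],"fingers":1},{"dp":[0.066,-0.008,0],"delta_rot":[0,0,0],"fingers":1},{"dp":[0.066,-0.008,0],"delta_rot":[0,0,0],"fingers":1},{"dp":[0.066,-0.008,0],"delta_rot":[0,0,0],"fingers":1},{"dp":[0.066,-0.008,0],"delta_rot":[0,0,0],"fingers":1},{"dp":[0.066,-0.008,0],"delta_rot":[0,0,0],"fingers":1},{"dp":[0.066,-0.008,0],"delta_rot":[0,0,0],"fingers":1},{"dp":[0.066,-0.008,0],"delta_rot":[0,0,0],"fingers":1},{"dp":[0.066,-0.008,0],"delta_rot":[0,0,0],"fingers":1},{"dp":[0,0,0],"delta_rot":[0,0,0],"fingers":1}]' 
python3 - <<'E'
from fitbox import *
from ov import show
ims={}
for n in('top','side'):
    im,d=manip.snapshot(n);ims[n]=im[:,:,::-1].copy(); cv2.imwrite(f'pics/{n}9.png',ims[n]); np.save(f'pics/{n}9.npy',d)
old={n:cv2.imread(f'pics/{n}0.png') for n in ims}
for nm,n,(u0,v0,u1,v1) in (('can','side',(246,140,278,222)),('can','top',(296,182,328,242)),('vee','side',(225,197,247,226)),('vee','top',(318,198,342,226))):
    g=[cv2.cvtColor(i[n][v0:v1,u0:u1],6).astype(np.float32) for i in(old,ims)]
    W=np.eye(2,3,dtype=np.float32)
    try: print(nm,n,round(cv2.findTransformECC(g[0],g[1],W,cv2.MOTION_TRANSLATION)[0],3),W[:,2].round(2),abs(g[0]-g[1]).mean().round(1))
    except Exception as e: print(nm,n,'fail')
N=(.461,-.007);a=np.radians(-4.2)
L=[(box(*N,.006,.032,.045,.07,a)[1],(0,0,255)),(box(*N,.014,0,.061,.086,a)[0],(0,200,0))]
L+=[(box(.4938,-.2802,.004,.042,.060,.050,np.radians(-76.1))[1],(0,200,0))]+[(ring(.4818,-.2039,z,r),(255,255,0)) for z,r in((.004,.0325),(.219,.0285))]
show(ims,L,'pics/ov9.png',rois=dict(top=(215,170,375,310),side=(185,130,330,250)),k=2.6)
E
```

```text
t: 44.95
tcp_pos: [0.4834, -0.205, 0.3567]
tool_rot: [0.649, 0.76, 0.0, 0.005]
force: [1.1, -0.3, -0.2]
finger_gap: 1.001
gripper_force: 0.0
t: 45.95
tcp_pos: [0.3768, 0.1561, 0.3505]
tool_rot: [0.65, 0.76, -0.001, -0.002]
force: [1.3, -0.6, 0.2]
finger_gap: 0.999
gripper_force: 0.0
t: 46.95
tcp_pos: [0.2763, 0.5101, 0.35]
tool_rot: [0.648, 0.762, -0.0, -0.001]
force: [0.9, -0.0, 0.3]
finger_gap: 0.997
gripper_force: 0.0
can side 0.998 [-0.06  0.06] 2.1
can top 0.999 [-0.05 -0.26] 2.4
vee side 0.997 [-0.06  0.  ] 2.8
vee top 0.912 [-0.01 -0.22] 5.2
```

View pics/ov9.png

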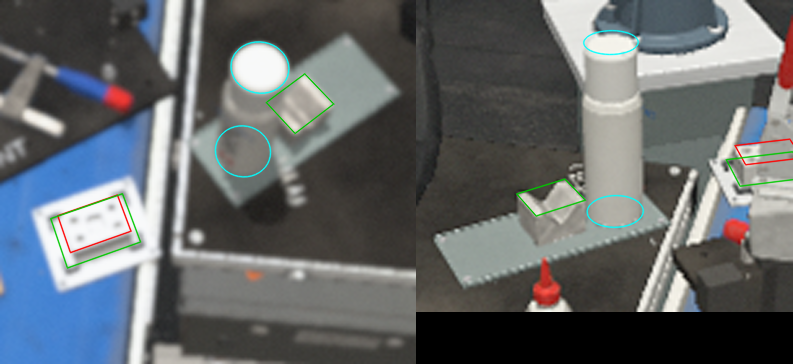

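The milled block lies centred between the corner stops (about (95,222) in the crop). The can and vee block stand upright within 0.3 px of their first pictures. Handing in.

```bash
python3 -m crank '[{"dp":[0,0,0],"delta_rot":[0,0,0],"fingers":1},{"dp":[0,0,0],"delta_rot":[0,0,0],"fingers":1},{"dp":[0,0,0],"delta_rot":[0,0,0],"fingers":1}]' | head -1
python3 -c "
from station import manip; print(manip.sign_off())"
```

```text
t: 47.3
the job is handed in; nothing more can be done
None
```

The job is handed in at 47 s: the milled block lies in the inspection nest between its corner stops, and the spray can and vee block are back upright on the parking plate, within about 1 mm of where they stood by camera comparison.

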